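# Hardness reading beside a weld with the spring-tip probe

## Robot

A 6-joint arm with a two-finger parallel gripper is mounted at the origin on a cart in front of the work surface, level with it; the furniture and walls round the work are solid. World frame = base frame: x ahead of the robot, y to its left, z up, the work surface at z = 0. Lengths are in m, angles in rad, forces in N, time in s.
With the tool pointing down it reaches from about 0.3 to 0.875 m from the base axis. Payload 6.4 kg.
Tool frame: the origin (TCP) lies at the very end of the fingers, on their centre line; the grasp point (between the pads) lies 19 mm behind it (ctrl.tcp_to_grasp is the distance from the TCP to the grasp point, in m); z points along the fingers, y is the direction in which the jaws open and shut (so a half turn about z gives the same grasp; the last joint's range is limited). The gripper opens to 85 mm and grips with 20 to 120 N. Pads are 22 mm wide; open, the fingers measure 114 mm over their backs; the gripper's body (76 mm by 85 mm) begins 54 mm behind the grasp point. The pads swing forward as they close: fully open they stand 13 mm farther back than shut.
Start: joints at [1.074, 0.181, 1.607, -0, 1.354, -0.206], TCP at [0.165, 0.551, 0.231] pointing down, gripper open.
Joint ranges: [-2.99, 2.99], [-0.89, 2.07], [0.3, 2.58], [-1.14, 4.28], [0, 2.63], [-3.12, 3.12]. Speed limits (rad/s): [2.57, 2.57, 3.01, 3.14, 3.14, 3.14].

## Interface

Orientations are given as a unit quaternion [w, x, y, z].
In Python, from bench import ctrl gives the robot as it stands. The module is installed in compiled form; this text tells all that it offers.
- The arm moves only by the tool drive_tool, never from a script. Its argument "deltas" is a list of rows, each an object with "slide": the shift along the tool's x, y, z as a fraction of full scale, a list of three; "delta_rot": the turn, a rotation vector about the tool's x, y, z as a fraction of full scale, a list of three; "hand": the opening, from 0 (shut) to 1 (fully open). In form: [{"slide": [tx, ty, tz], "delta_rot": [wx, wy, wz], "hand": hand}, ...]. A call has exactly 5 rows; each row shifts and turns the commanded pose from where the row before left it, along the tool's axes as they then stand; what a row does not reach is not made up. Full scale, the value 1, is 50 mm for a shift and 180 degrees for a turn. A row lasts 1/8 s, in which the tool goes at most 62.5 mm and 10.7 degrees, less where a joint would pass 70% of its speed; a pose out of reach is approached as far as the arm can. A call with a number of a shift or a turn outside -1 to 1 is refused whole. A call with a gripper value outside its range is refused whole. The fingers move at their own pace and stop on an object; the grip force is fixed at half the most. Time passes only in rows, so rows that do not move let the fingers close, or fill a call up. It gives the time, the measured TCP pose, the force and the opening at its end, in the units of the state.
- ctrl.get_obs(): the state, without advancing time (a new reading comes with each control period).
- ctrl.camera(name): name is "scene" or "side" or "wrist"; returns a dict with "frame" (480x640x3 uint8, red, green, blue), "mtx" (3x3 intrinsics, pixels), "R" (3x3) and "t" (3): a world point X has camera coordinates R X + t. Camera axes: x right, y down, z forward; pixel columns grow to the right and rows downward; lengths in m; the calibration is good to about 2 mm. A picture is of the moment at which its call begins. There is no depth.
- ctrl.hand_in(): hands the job in, once; it reports no verdict.
The state is a dict: "time_s": time; "q": joint angles; "dq": joint speeds; "joint_efforts": joint torques, N m; "eef_pos": TCP position; "eef_rot": TCP orientation; "wrist_force": force on the tool from outside, world axes, zero at the start; "torque": the same for the moment, N m; "opening": opening from 0.0 (shut) to 1.0 (fully open).
Only numpy, scipy, OpenCV 4.12 (cv2) and the standard library are available. Lean on these libraries where they do the work, as an engineer would, in place of code of your own. Each camera call takes 0.05 s, during which the arm holds its last target.

## Task

Get the hardness tester ready by pressing its green, then blue, then white key, one at a time (not the red one, which wipes the stored readings). Then lift the cordless probe out of its charging dock and press its sprung tip lightly onto the bare spot inside the yellow ring on the tilted welded plate, square to the plate's surface, so that the tip is pushed in about half its travel and never bottoms out. Finish while holding the probe still like that for the reading, without letting go, and without shifting the plate or the things lying about.

Things in the scene. Friction and masses are not known exactly. Their poses are not given: they have to be found in the camera images.
- console: hardness tester's console, fixed: grey housing 124 (x) x 150 (y) mm, black key panel 34.5 mm above the bench, raised screen (to 60 mm) along the far (+x) edge. Origin under its centre. Keys in its frame, mm: green (+4, +22) and blue (+4, -22) next to the screen, white (-38, +22) and red (-38, -22) in the row away from the screen
- key_green_top (a point): green key of the console: square key top, 20 x 20 mm, far left, next to the screen; the point is the centre of its top face, 42 mm above the bench, z up
- key_blue_top (a point): blue key of the console: square key top, 20 x 20 mm, far right, next to the screen; the point is the centre of its top face, 42 mm above the bench, z up
- key_white_top (a point): white key of the console: square key top, 20 x 20 mm, near left; the point is the centre of its top face, 42 mm above the bench, z up
- key_red_top (a point): red key of the console: square key top, 20 x 20 mm, near right; not to be pressed; the point is the centre of its top face, 42 mm above the bench, z up
- key_green (a joint): travel of the green key in m: 0 up, 0.004 fully down; sprung, about 1.5 N to start it and 5 N at full travel; it counts as pressed past 0.0025 (3.7 N) and returns by itself
- key_blue (a joint): travel of the blue key in m: 0 up, 0.004 fully down; sprung, about 1.5 N to start it and 5 N at full travel; it counts as pressed past 0.0025 (3.7 N) and returns by itself
- key_white (a joint): travel of the white key in m: 0 up, 0.004 fully down; sprung, about 1.5 N to start it and 5 N at full travel; it counts as pressed past 0.0025 (3.7 N) and returns by itself
- key_red (a joint): travel of the red key in m: 0 up, 0.004 fully down; sprung, about 1.5 N to start it and 5 N at full travel; it counts as pressed past 0.0025 (3.7 N) and returns by itself
- dock: charging dock, fixed: black round foot 76 mm across with a grey upright sleeve, outside diameter 42 mm, bore 25 mm, its rim 78 mm above the bench. Origin under its centre, z up
- probe: loose cordless probe, 0.14 kg, upright in the dock, its 32 mm collar on the rim. z: its long axis, tip to cap. Origin at the nose end (nose diameter 20 mm); the tip reaches 14 mm beyond (z = -14 mm). Collar z = 42 to 47 mm, square black rubber grip 26 x 26 mm (faces across x and y) z = 47 to 99, orange cap to 104. To draw it, lift straight up more than 60 mm
- probe_grip (a point): middle of the probe's rubber grip, on its axis, 72 mm from the nose end and 86 mm from the end of the free tip; axes as the probe's
- probe_tip (a point): end of the probe's steel tip (diameter 5 mm, round end); axes as the probe's; it moves with the tip's travel
- probe_plunger (a joint): how far the sprung tip is pushed into the probe, in m: 0 out, 0.010 bottomed; spring about 2.1 N to start it and 0.7 N more per mm (5.6 N at half travel)
- angle_table: tilting angle table with all on it; its blue base is 170 (x) x 130 (y) mm, fixed on the bench. Origin under its centre; the hinge lies along y, 78 mm on the robot's side (-x), 26 mm up. Two slotted steel quadrants stand at its sides, up to 97 mm high, 135 mm apart
- tilt (a joint): tilt of the table about that hinge, rad: 0 level, growing as the far (+x) side rises, so that the plate faces the robot side; clamped stiff, it does not yield to a light push
- plate (a point): centre of the top face of the steel test plate 109 (x) x 76 (y) x 10 mm, strapped on the tilting table; two halves joined by a dark weld bead along y. z = normal of that face. Two small strap clamps with nuts stand up to 20 mm high at its far corners (x = +34, y = +-44 mm)
- spot (a point): the bare ground spot in the yellow ring (inside diameter 16 mm) on the plate's top face, on the robot side of the weld, 24 mm from the bead's middle; z = normal of the surface. (The similar white ring beyond the weld is already tested)
- g_clamp: bystander: small blue G-clamp with a steel screw lying flat, 135 x 102 x 18 mm; origin under its centre
- tungsten_box: bystander: flat clear box of electrodes, 80 x 48 x 9 mm; origin under its centre
- weld_magnet: bystander: flat red triangular welding magnet, 64 x 88 x 19 mm; origin under its centre
Not all that is in view belongs to the job. Leave any purple look-alike of the probe alone.

How it is judged:
On the way, in this order (a step that is already met when the one before it is completed fails the run):
1. the green key is pressed down (value of joint key_green above 0.0025 m), for 0.04 s.
2. the blue key is pressed down (value of joint key_blue above 0.0025 m), for 0.04 s.
3. the white key is pressed down (value of joint key_white above 0.0025 m), for 0.04 s.
4. the probe is held by the fingers, drawn clear of its dock (z of probe_tip in the frame of dock above 0.08 m and contact force between the fingers and probe above 2 N and contact force between probe and dock below 0.1 N), for 0.1 s.
At the end, for the whole second after the job is handed in: The fingers hold the probe, its tip within 7 mm of the centre of the yellow ring, its axis within 0.11 rad of the plate's normal, the tip pushed in by 2.5 to 8.5 mm of its 10 mm and pressing on the plate with 2 to 12 N, the probe still (under 20 mm/s) and carried by nothing else (distance between probe_tip and spot below 0.007 m and angle between the z axis of probe and the z axis of spot, either way round below 0.11 rad and value of joint probe_plunger between 0.0025 and 0.0085 m and contact force between probe and angle_table between 2 and 12 N and contact force between the fingers and probe above 2 N and contact force between probe and dock below 0.1 N and linear speed of probe below 0.02 m/s); the arm keeps its last pose, push and grip.
It fails at once if the red key is pressed (value of joint key_red above 0.002 m).
It fails at once if two keys are down at once (value of joint each of key_green, key_blue above 0.002 m or value of joint each of key_green, key_white above 0.002 m or value of joint each of key_blue, key_white above 0.002 m).
It fails at once if the probe's tip bottoms out, or is pressed onto the plate with more than 20 N (value of joint probe_plunger above 0.0096 m or contact force between probe and angle_table above 20 N).
It fails at once if the plate is shifted (distance of spot from where it was at the start of the episode above 0.006 m).
It fails at once if a thing lying about is moved more than 30 mm (distance of any of g_clamp, tungsten_box, weld_magnet from where it was at the start of the episode above 0.03 m).
It also fails if it takes over 64 s, if anything falls off the work surface, if the arm or the gripper's body presses on something with over 40 N, if the wrist force passes 120 N, or if a joint passes its speed limit or range.

## Working session

There is one attempt and no reset: what is moved stays moved. The work goes in short steps, Python scripts to look and compute and a tool call to move; the robot and the scene stay as the last step left them, time stands still between calls to the robot, and variables do not carry over. Pictures are saved under pics/ and viewed, and the job is handed in when it is done.

Besides the shell and the picture viewer there is one more tool, called after "Call:" as name(argument=value, ...), one argument or row to a line, values as JSON. drive_tool: Moves the arm, as the interface text tells. Its arguments: {"type":"object","properties":{"deltas":{"type":"array","items":{"type":"object","properties":{"slide":{"type":"array","items":{"type":"number"}},"delta_rot":{"type":"array","items":{"type":"number"}},"hand":{"type":"number"}}}}},"required":["deltas"]}

```bash
mkdir -p pics; ls; python3 - <<'E'
from bench import ctrl
import cv2
o=ctrl.get_obs(); print({k:o[k] for k in o if k in('time_s','eef_pos','eef_rot','opening','wrist_force')}, ctrl.tcp_to_grasp)
for n in('scene','side','wrist'):
    c=ctrl.camera(n); cv2.imwrite(f'pics/{n}0.png',c['frame'][:,:,::-1]); print(n,c['mtx'].tolist(),c['R'].tolist(),c['t'].tolist())
    import pickle; pickle.dump(c,open(f'{n}0.pkl','wb'))
E
```

```text
pics
{'time_s': 0.0, 'eef_pos': array([0.16458405, 0.55037071, 0.23038914]), 'eef_rot': array([-3.07660813e-04,  1.44896898e-01,  9.89446364e-01, -8.28547722e-04]), 'wrist_force': array([-0.04107898,  0.76066959,  0.08100072]), 'opening': 1.004744956759164} 0.0187
scene [[507.48786102405865, 0.0, 315.5374517125897], [0.0, 507.48786102405865, 234.58981644201805], [0.0, 0.0, 1.0]] [[-0.9925649711598079, -0.12168320045553985, 0.002824314682631968], [-0.10829143392215071, 0.8722597804186762, -0.47690233885256544], [0.055567466791406735, -0.47366240529607123, -0.8789517520566907]] [0.5257483252175658, 0.1231575383137823, 1.4041367179819735]
side [[443.67513361309415, 0.0, 318.72922229436006], [0.0, 443.67513361309415, 232.05114401979486], [0.0, 0.0, 1.0]] [[-0.9987143242045051, -0.04904405233998155, -0.012821059192256373], [-0.03482276263265219, 0.8475554290970971, -0.5295631877412412], [0.03683848302208105, -0.5284358764676264, -0.8481735969897454]] [0.50487816393712, 0.07182047850320893, 1.025709988069069]
wrist [[352.8353863077646, 0.0, 321.11381217270787], [0.0, 352.8353863077646, 239.74999119570185], [0.0, 0.0, 1.0]] [[0.2863553300017282, 0.9581217120476674, -0.0018465867026708634], [0.9193898373113407, -0.27423600009711896, 0.2819874878418578], [0.2696719340758884, -0.08244635318546323, -0.9594163052701316]] [-0.573626553387961, -0.036635814991569045, 0.37890867996059063]
```

View pics/scene0.png

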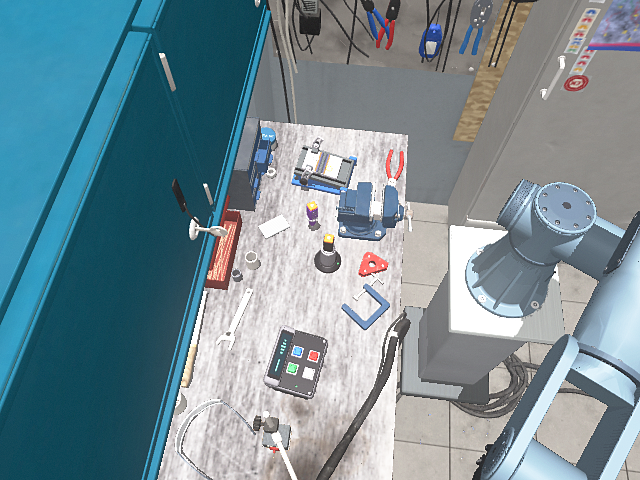

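View pics/side0.png

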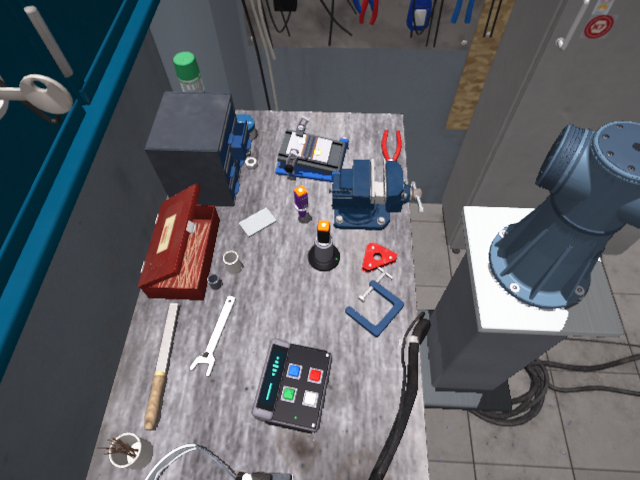

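View pics/wrist0.png

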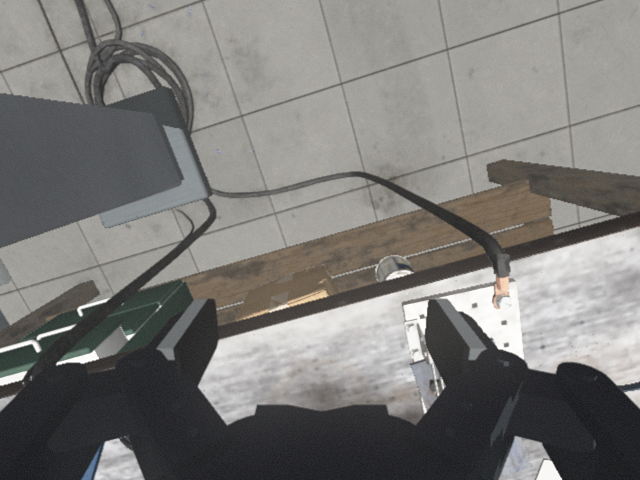

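```bash
cat > h.py <<'E'
import numpy as np,cv2,pickle
def load(n): return pickle.load(open(n+'.pkl','rb'))
def ray(c,uv):
    d=np.linalg.inv(c['mtx'])@np.array([uv[0],uv[1],1.]); R=c['R'];
    return -R.T@c['t'], R.T@d/np.linalg.norm(d)
def onz(c,uv,z):
    o,d=ray(c,uv); return o+d*(z-o[2])/d[2]
def tri(obs):
    A=np.zeros((3,3));b=np.zeros(3);rs=[ray(*x) for x in obs]
    for o,d in rs: P=np.eye(3)-np.outer(d,d);A+=P;b+=P@o
    X=np.linalg.solve(A,b); return X,[np.linalg.norm((np.eye(3)-np.outer(d,d))@(X-o)) for o,d in rs]
def proj(c,X):
    p=c['mtx']@(c['R']@np.asarray(X)+c['t']); return p[:2]/p[2]
def snap(name,tag):
    from bench import ctrl
    c=ctrl.camera(name); pickle.dump(c,open(tag+'.pkl','wb')); cv2.imwrite(f'pics/{tag}.png',c['frame'][:,:,::-1]); return c
def blobs(c,lo,hi,amin=15,roi=None):
    h=cv2.cvtColor(c['frame'],cv2.COLOR_RGB2HSV); m=cv2.inRange(h,lo,hi)
    if roi: k=np.zeros_like(m);x0,y0,x1,y1=roi;k[y0:y1,x0:x1]=1;m*=k
    n,l,s,ce=cv2.connectedComponentsWithStats(m)
    return [(ce[i].round(1).tolist(),s[i].tolist()) for i in range(1,n) if s[i,4]>=amin]
E
python3 - <<'E'
from h import *
roi={'scene0':(260,320,330,400),'side0':(250,340,335,435)}
cols={'green':((45,90,80),(75,255,255)),'blue':((95,100,90),(120,255,255)),'red':((0,120,120),(6,255,255)),'white':((0,0,190),(180,40,255))}
for k,(lo,hi) in cols.items():
    ob=[]
    for n in roi:
        c=load(n); b=max(blobs(c,lo,hi,10,roi[n]),key=lambda x:x[1][4]); ob.append((c,b[0])); print(k,n,b,onz(c,b[0],.042).round(4))
    print(tri(ob))
for n,r in(('scene0',(260,100,430,290)),('side0',(260,100,430,290))):
    c=load(n)
    print(n,'orange',blobs(c,(8,150,150),(22,255,255),10,r),'yellow',blobs(c,(22,90,120),(35,255,255),4,r))
    x0,y0,x1,y1=r
    cv2.imwrite(f'pics/{n}_crop.png',cv2.resize(c['frame'][y0:y1,x0:x1,::-1],None,fx=4,fy=3.1))
    cv2.imwrite(f'pics/{n}_crop.png',cv2.resize(c['frame'][110:250,270:430,::-1],None,fx=4,fy=4,interpolation=cv2.INTER_CUBIC))
E
```

```text
green scene0 ([291.9, 367.7], [288, 364, 9, 9, 57]) [0.5485 0.324  0.042 ]
green side0 ([288.3, 393.4], [283, 388, 12, 12, 107]) [0.5467 0.324  0.042 ]
(array([0.54978917, 0.31792271, 0.01483255]), [np.float64(0.0007597628327048876), np.float64(0.0007597628327049253)])
blue scene0 ([297.2, 350.8], [293, 347, 9, 9, 58]) [0.5414 0.2809 0.042 ]
blue side0 ([293.8, 370.4], [288, 365, 12, 12, 107]) [0.5397 0.2807 0.042 ]
(array([ 0.5455692 ,  0.26280582, -0.02573906]), [np.float64(0.0005424296749955744), np.float64(0.0005424296749958043)])
red scene0 ([313.3, 355.6], [309, 351, 9, 10, 61]) [0.5001 0.2879 0.042 ]
red side0 ([315.0, 375.0], [310, 370, 11, 11, 95]) [0.4981 0.2876 0.042 ]
(array([0.49962178, 0.28366   , 0.02622379]), [np.float64(0.0010200724000158225), np.float64(0.0010200724000160525)])
white scene0 ([291.1, 354.4], [260, 320, 70, 80, 2413]) [0.5552 0.2917 0.042 ]
white side0 ([259.8, 365.8], [255, 345, 12, 45, 190]) [0.6068 0.2749 0.042 ]
(array([0.50466798, 0.45381111, 0.68685417]), [np.float64(0.0079052014042201), np.float64(0.007905201404220377)])
scene0 orange [] yellow [([311.5, 205.2], [307, 201, 10, 9, 44]), ([328.5, 237.8], [324, 234, 10, 8, 49])]
side0 orange [([300.0, 190.7], [294, 186, 13, 11, 72]), ([323.4, 225.8], [318, 221, 12, 10, 94])] yellow [([314.2, 151.0], [314, 149, 2, 5, 5])]
```

View crops.

View pics/scene0_crop.png

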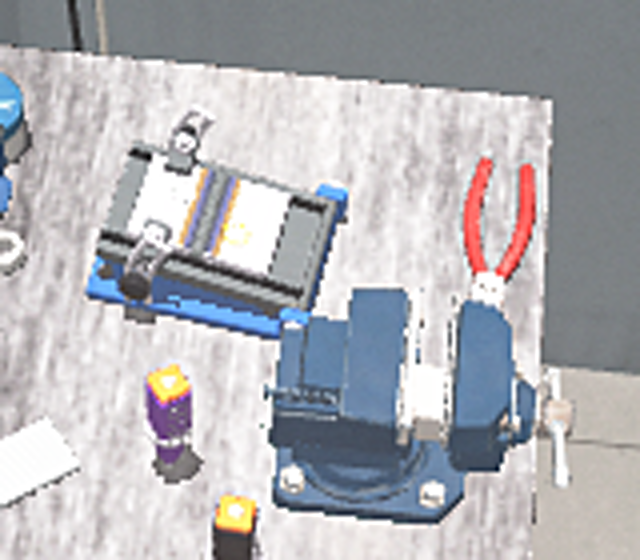

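View pics/side0_crop.png

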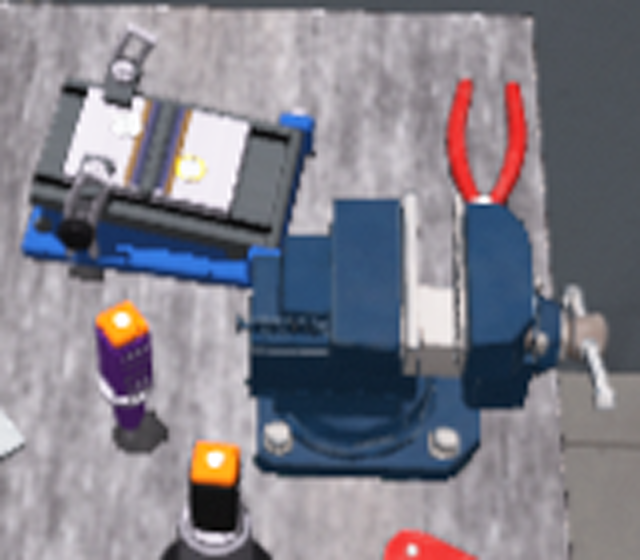

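```bash
cat >> h.py <<'E'
from scipy.spatial.transform import Rotation as Ro
def pose():
    from bench import ctrl
    o=ctrl.get_obs(); q=o['eef_rot']; return o['eef_pos'],Ro.from_quat([q[1],q[2],q[3],q[0]]),o
def down(yaw): # tool z down, tool x at angle yaw
    c,s=np.cos(yaw),np.sin(yaw); return Ro.from_matrix(np.array([[c,s,0],[s,-c,0],[0,0,-1]]))
def plan(P,Rt=None,n=5,dec=3):
    p,R,o=pose(); Rt=R if Rt is None else Rt
    rv=(R.inv()*Rt).as_rotvec(); st=rv/n
    print('d',(np.array(P)-p).round(4),'rot deg',np.degrees(rv).round(2))
    for i in range(n):
        s=R.inv().apply((np.array(P)-p)/n)/.05   # slide in axes at row start
        R=R*Ro.from_rotvec(st); print(s.round(dec).tolist(),(st/np.pi).round(4).tolist())
def st():
    p,R,o=pose(); print('t',round(o['time_s'],2),'p',p.round(4),'z',R.as_matrix()[:,2].round(4),'x',R.as_matrix()[:,0].round(4),'F',np.round(o['wrist_force'],2),'open',round(float(o['opening']),3),'q',np.round(o['q'],2))
E
python3 - <<'E'
from h import *
st()
R=down(np.pi-np.radians(9.3))
plan([.25,.36,.23],R)
print(onz(load('side0'),(323.4,225.8),.18),onz(load('scene0'),(328.5,237.8),.18), tri([(load('side0'),(323.4,225.8)),(load('scene0'),(328.5,237.8))]))
E
```

```text
t 0.15 p [0.1646 0.5505 0.2306] z [-7.0e-04 -1.2e-03 -1.0e+00] x [-9.580e-01  2.867e-01  3.000e-04] F [0.33 0.93 0.73] open 1.0 q [ 1.07  0.18  1.61  0.    1.35 -0.21]
d [ 0.0854 -0.1905 -0.0006] rot deg [-0.08 -0.02 -7.36]
[-0.546, -0.632, 0.003] [-0.0001, -0.0, -0.0082]
[-0.529, -0.646, 0.003] [-0.0001, -0.0, -0.0082]
[-0.512, -0.659, 0.003] [-0.0001, -0.0, -0.0082]
[-0.495, -0.672, 0.003] [-0.0001, -0.0, -0.0082]
[-0.478, -0.685, 0.002] [-0.0001, -0.0, -0.0082]
[0.49236771 0.03343645 0.18      ] [0.49436713 0.02773548 0.18      ] (array([4.95054146e-01, 1.99159963e-04, 1.28397497e-01]), [np.float64(0.0010404260968089251), np.float64(0.0010404260968088933)])
```

Call:
drive_tool(
  deltas=[
    {"slide": [-0.55, -0.63, 0], "delta_rot": [0, 0, -0.008], "hand": 0},
    {"slide": [-0.53, -0.65, 0], "delta_rot": [0, 0, -0.008], "hand": 0},
    {"slide": [-0.51, -0.66, 0], "delta_rot": [0, 0, -0.008], "hand": 0},
    {"slide": [-0.5, -0.67, 0], "delta_rot": [0, 0, -0.008], "hand": 0},
    {"slide": [-0.48, -0.68, 0], "delta_rot": [0, 0, -0.008], "hand": 0},
  ],
)

```text
time_s: 0.78
eef_pos: [0.2507, 0.3591, 0.2311]
eef_rot: [-0.0, 0.082, 0.997, -0.0]
wrist_force: [0.5, -0.3, -0.1]
opening: 0.0
```

```bash
python3 - <<'E'
from h import *
st(); plan([.44,.33,.18],down(np.pi-np.radians(9.3)))
E
```

```text
t 0.78 p [0.2507 0.3591 0.2311] z [-1.e-04 -2.e-04 -1.e+00] x [-0.9866  0.1633  0.    ] F [ 0.51 -0.26 -0.05] open 0.0 q [ 0.69 -0.14  1.93 -0.    1.35 -0.72]
d [ 0.1893 -0.0291 -0.0511] rot deg [-0.01 -0.   -0.1 ]
[-0.766, 0.009, 0.204] [-0.0, -0.0, -0.0001]
[-0.766, 0.009, 0.204] [-0.0, -0.0, -0.0001]
[-0.766, 0.008, 0.204] [-0.0, -0.0, -0.0001]
[-0.766, 0.008, 0.204] [-0.0, -0.0, -0.0001]
[-0.766, 0.008, 0.204] [-0.0, -0.0, -0.0001]
```

Call:
drive_tool(
  deltas=[
    {"slide": [-0.77, 0.01, 0.2], "delta_rot": [0, 0, 0], "hand": 0},
    {"slide": [-0.77, 0.01, 0.2], "delta_rot": [0, 0, 0], "hand": 0},
    {"slide": [-0.77, 0.01, 0.2], "delta_rot": [0, 0, 0], "hand": 0},
    {"slide": [-0.77, 0.01, 0.2], "delta_rot": [0, 0, 0], "hand": 0},
    {"slide": [-0.77, 0.01, 0.2], "delta_rot": [0, 0, 0], "hand": 0},
  ],
)

```text
time_s: 1.4
eef_pos: [0.4419, 0.3308, 0.1807]
eef_rot: [-0.0, 0.083, 0.997, -0.0]
wrist_force: [0.1, 0.1, 0.1]
opening: 0.004
```

```bash
python3 - <<'E'
from h import *
st(); snap('wrist','w1')
E
```

```text
t 1.4 p [0.4419 0.3308 0.1807] z [-4.e-04 -1.e-04 -1.e+00] x [-9.864e-01  1.645e-01  4.000e-04] F [0.15 0.14 0.14] open 0.004 q [ 0.43  0.18  1.71  0.    1.25 -0.98]
```

View pics/w1.png

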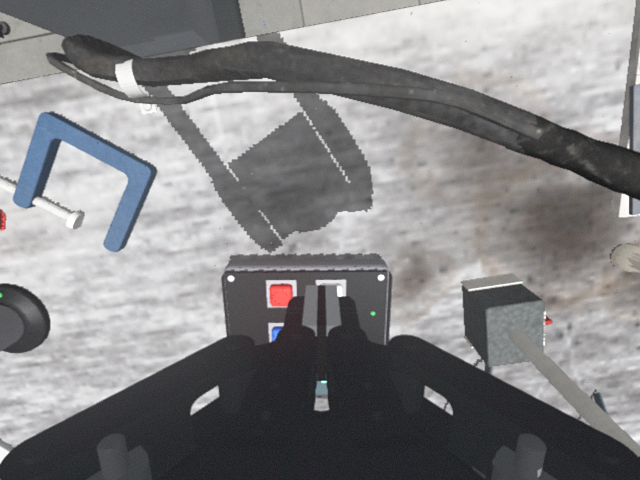

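```bash
python3 - <<'E'
from h import *
c=load('w1'); b=blobs(c,(0,120,100),(8,255,255),100,(230,250,390,350)); print(b)
uv=b[0][0]; print(onz(c,uv,.042), tri([(c,uv),(load('scene0'),(313.3,355.6)),(load('side0'),(315,375))]))
for w in [(231,279),(381,278)]: print('led/screws',onz(c,w,.0345))
h=load('side0'); print('white side',[b for b in blobs(h,(0,0,170),(180,45,255),20,(298,385,325,412))]); h=load('scene0'); print([b for b in blobs(h,(0,0,170),(180,45,255),20,(300,365,318,382))])
for n,uv in(('side0',(311,398.5)),('scene0',(308,373))): print(onz(load(n),uv,.042))
E
```

```text
[([280.3, 294.7], [270, 285, 22, 21, 428])]
[0.49567802 0.28531963 0.042     ] (array([0.49948995, 0.28470142, 0.03272179]), [np.float64(0.0012490162923001341), np.float64(0.0011806360166631608), np.float64(0.0012135100974666655)])
led/screws [0.47706166 0.24391207 0.0345    ]
led/screws [0.49778652 0.37439131 0.0345    ]
white side [([309.7, 398.7], [302, 390, 16, 18, 203])]
[([308.2, 373.0], [302, 367, 13, 13, 120])]
[0.5032671  0.33117312 0.042     ]
[0.50763888 0.33194943 0.042     ]
```

```bash
python3 - <<'E'
from h import *
plan([.543,.324,.062],down(np.pi-np.radians(9.2)))
E
```

```text
d [ 0.0974 -0.0053 -0.1174] rot deg [-0.05  0.09 -0.39]
[-0.387, 0.044, 0.47] [-0.0001, 0.0001, -0.0004]
[-0.387, 0.044, 0.47] [-0.0001, 0.0001, -0.0004]
[-0.387, 0.043, 0.47] [-0.0001, 0.0001, -0.0004]
[-0.387, 0.042, 0.47] [-0.0001, 0.0001, -0.0004]
[-0.388, 0.042, 0.47] [-0.0001, 0.0001, -0.0004]
```

Call:
drive_tool(
  deltas=[
    {"slide": [-0.7, 0.06, 0.3], "delta_rot": [0, 0, 0], "hand": 0},
    {"slide": [-0.7, 0.06, 0.3], "delta_rot": [0, 0, 0], "hand": 0},
    {"slide": [-0.54, 0.06, 0.55], "delta_rot": [0, 0, 0], "hand": 0},
    {"slide": [0, 0.03, 0.6], "delta_rot": [0, 0, 0], "hand": 0},
    {"slide": [0, 0, 0.6], "delta_rot": [0, 0, 0], "hand": 0},
  ],
)

```text
time_s: 2.08
eef_pos: [0.5381, 0.3254, 0.0624]
eef_rot: [-0.0, 0.083, 0.997, -0.0]
wrist_force: [-0.6, 0.2, 0.3]
opening: 0.001
```

```bash
python3 - <<'E'
from h import *
st();c=snap('side','s1'); cv2.imwrite('pics/s1c.png',cv2.resize(c['frame'][300:460,200:400,::-1],None,fx=4,fy=3.7)[:600])
plan([.543,.324,.038],down(np.pi-np.radians(9.2)),1)
E
```

```text
t 2.08 p [0.5381 0.3254 0.0624] z [-7.e-04 -2.e-04 -1.e+00] x [-9.863e-01  1.649e-01  7.000e-04] F [-0.59  0.18  0.29] open 0.001 q [ 0.36  0.49  1.58  0.    1.08 -1.05]
d [ 0.0079 -0.0003 -0.0199] rot deg [-0.21 -0.38 -0.29]
[-0.159, 0.022, 0.396] [-0.0012, -0.0021, -0.0016]
```

View pics/s1c.png

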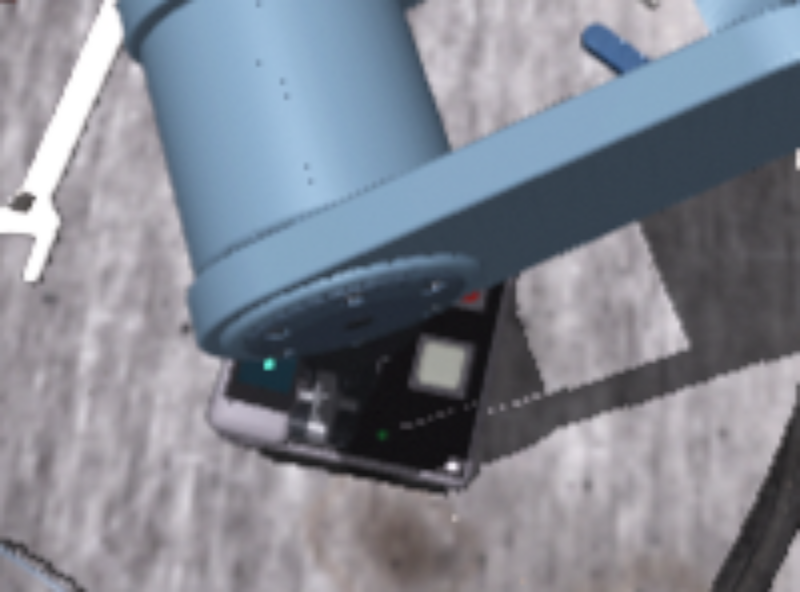

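```bash
python3 - <<'E'
from h import *
st()
plan([.542,.324,.045],down(np.pi-np.radians(9.2)),2)
E
```

```text
t 2.12 p [0.5351 0.3243 0.0579] z [-0.0071 -0.0026 -1.    ] x [-0.9863  0.1648  0.0065] F [-2.39 -1.9  -2.61] open -0.003 q [ 0.36  0.49  1.58  0.    1.08 -1.05]
d [ 0.0069 -0.0003 -0.0129] rot deg [-0.21 -0.38 -0.29]
[-0.069, 0.009, 0.128] [-0.0006, -0.001, -0.0008]
[-0.069, 0.009, 0.128] [-0.0006, -0.001, -0.0008]
```

Call:
drive_tool(
  deltas=[
    {"slide": [-0.1, 0, 0.1], "delta_rot": [0, 0, 0], "hand": 0},
    {"slide": [0, 0, 0], "delta_rot": [0, 0, 0], "hand": 0},
    {"slide": [0, 0, 0], "delta_rot": [0, 0, 0], "hand": 0},
    {"slide": [0, 0, 0], "delta_rot": [0, 0, 0], "hand": 0},
    {"slide": [0, 0, 0], "delta_rot": [0, 0, 0], "hand": 0},
  ],
)

```text
time_s: 2.75
eef_pos: [0.5433, 0.325, 0.0594]
eef_rot: [0.0, 0.082, 0.997, 0.0]
wrist_force: [0.3, 0.1, 0.3]
opening: -0.001
```

```bash
python3 - <<'E'
from h import *
st()
from bench import ctrl
print(ctrl.get_obs()['q'])
E
```

```text
t 2.75 p [0.5433 0.325  0.0594] z [ 8.e-04  3.e-04 -1.e+00] x [-9.864e-01  1.643e-01 -7.000e-04] F [0.33 0.13 0.35] open -0.001 q [ 0.35  0.5   1.57  0.    1.07 -1.05]
[ 3.51818361e-01  4.99177521e-01  1.56705215e+00  3.72421445e-05
  1.07449292e+00 -1.05394327e+00]
```

Call:
drive_tool(
  deltas=[
    {"slide": [0, 0, 0.26], "delta_rot": [0, 0, 0], "hand": 0},
    {"slide": [0, 0, 0.1], "delta_rot": [0, 0, 0], "hand": 0},
    {"slide": [0, 0, 0.06], "delta_rot": [0, 0, 0], "hand": 0},
    {"slide": [0, 0, 0], "delta_rot": [0, 0, 0], "hand": 0},
    {"slide": [0, 0, 0], "delta_rot": [0, 0, 0], "hand": 0},
  ],
)

```text
time_s: 3.38
eef_pos: [0.5425, 0.3246, 0.0381]
eef_rot: [-0.001, 0.082, 0.997, -0.0]
wrist_force: [-4.0, -1.1, 7.3]
opening: 0.001
```

Call:
drive_tool(
  deltas=[
    {"slide": [0, 0, -0.3], "delta_rot": [0, 0, 0], "hand": 0},
    {"slide": [0, 0, -0.2], "delta_rot": [0, 0, 0], "hand": 0},
    {"slide": [0, -0.45, 0], "delta_rot": [0, 0, 0], "hand": 0},
    {"slide": [0, -0.45, 0], "delta_rot": [0, 0, 0], "hand": 0},
    {"slide": [0, 0, 0], "delta_rot": [0, 0, 0], "hand": 0},
  ],
)

```text
time_s: 4.0
eef_pos: [0.5358, 0.2794, 0.0633]
eef_rot: [0.0, 0.083, 0.997, -0.0]
wrist_force: [0.1, 0.5, 0.9]
opening: -0.001
```

```bash
python3 - <<'E'
from h import *
st(); c=snap('scene','s2'); cv2.imwrite('pics/s2c.png',cv2.resize(c['frame'][300:420,240:400,::-1],None,fx=5,fy=5)); c=snap('side','s3'); cv2.imwrite('pics/s3c.png',cv2.resize(c['frame'][320:440,220:380,::-1],None,fx=5,fy=5))
E
```

```text
t 4.0 p [0.5358 0.2794 0.0633] z [ 1.e-04 -1.e-04 -1.e+00] x [-9.861e-01  1.660e-01 -1.000e-04] F [0.12 0.5  0.87] open -0.001 q [ 0.28  0.44  1.64 -0.    1.06 -1.12]
```

View pics/s2c.png

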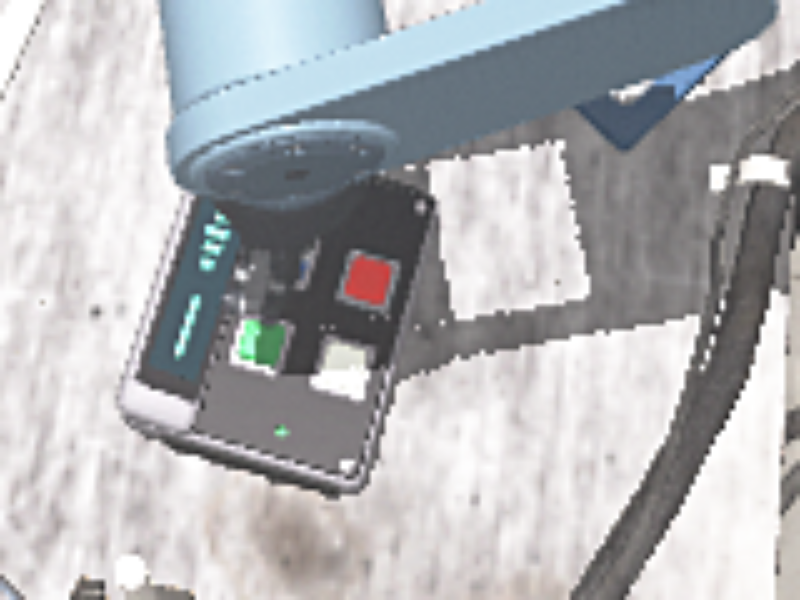

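View pics/s3c.png

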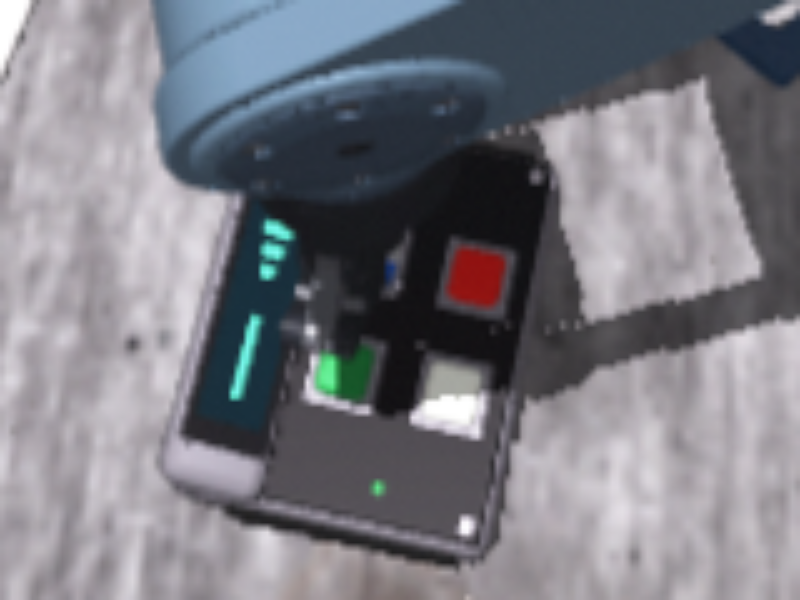

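Call:
drive_tool(
  deltas=[
    {"slide": [0, 0, 0.3], "delta_rot": [0, 0, 0], "hand": 0},
    {"slide": [0, 0, 0.12], "delta_rot": [0, 0, 0], "hand": 0},
    {"slide": [0, 0, 0.08], "delta_rot": [0, 0, 0], "hand": 0},
    {"slide": [0, 0, 0], "delta_rot": [0, 0, 0], "hand": 0},
    {"slide": [0, 0, 0], "delta_rot": [0, 0, 0], "hand": 0},
  ],
)

```text
time_s: 4.72
eef_pos: [0.535, 0.2808, 0.038]
eef_rot: [-0.001, 0.082, 0.997, -0.0]
wrist_force: [-4.9, 0.1, 7.5]
opening: -0.002
```

Call:
drive_tool(
  deltas=[
    {"slide": [0, 0, -0.3], "delta_rot": [0, 0, 0], "hand": 0},
    {"slide": [0, 0, -0.2], "delta_rot": [0, 0, 0], "hand": 0},
    {"slide": [0, 0.88, 0], "delta_rot": [0, 0, 0], "hand": 0},
    {"slide": [0.78, 0, 0], "delta_rot": [0, 0, 0], "hand": 0},
    {"slide": [0, 0, 0], "delta_rot": [0, 0, 0], "hand": 0},
  ],
)

```text
time_s: 5.35
eef_pos: [0.5018, 0.3309, 0.0624]
eef_rot: [-0.001, 0.081, 0.997, -0.001]
wrist_force: [0.4, 1.0, 0.3]
opening: 0.001
```

Call:
drive_tool(
  deltas=[
    {"slide": [0, 0, 0.3], "delta_rot": [0, 0, 0], "hand": 0},
    {"slide": [0, 0, 0.12], "delta_rot": [0, 0, 0], "hand": 0},
    {"slide": [0, 0, 0.07], "delta_rot": [0, 0, 0], "hand": 0},
    {"slide": [0, 0, 0], "delta_rot": [0, 0, 0], "hand": 0},
    {"slide": [0, 0, 0], "delta_rot": [0, 0, 0], "hand": 0},
  ],
)

```text
time_s: 5.98
eef_pos: [0.5048, 0.3297, 0.0385]
eef_rot: [-0.0, 0.083, 0.997, -0.0]
wrist_force: [-1.8, -1.9, 4.6]
opening: 0.001
```

```bash
python3 - <<'E'
from h import *
for n,a,b,g in(('side0',(323.4,225.8),(300,190.7),(317.5,152.5)),('scene0',(328.5,237.8),(311.5,205.2),(329.5,168))):
    c=load(n); print(n,'probe cap',onz(c,a,.14).round(3),'decoy',onz(c,b,.14).round(3),'ring',onz(c,g,.06).round(3),onz(c,g,.08).round(3))
# camera in tool frame at w1
c=load('w1'); C=-c['R'].T@c['t']; print(C, c['R'][2])
R=down(np.pi-np.radians(9.4)); print(R.inv().apply(C-np.array([.4419,.3308,.1807])), R.inv().apply(c['R'][2]))
for n,uv in(('side0',(385,165)),('side0',(402,140)),('side0',(331,182)),('side0',(362,228)),('side0',(335,212)),('side0',(390,228))): print(uv,onz(load(n),uv,0).round(3),onz(load(n),uv,.15).round(3))
E
```

```text
side0 probe cap [0.494 0.008 0.14 ] decoy [ 0.549 -0.081  0.14 ] ring [ 0.521 -0.266  0.06 ] [ 0.52  -0.248  0.08 ]
scene0 probe cap [0.496 0.006 0.14 ] decoy [ 0.551 -0.086  0.14 ] ring [ 0.521 -0.271  0.06 ] [ 0.52  -0.256  0.08 ]
[0.3709563  0.34223135 0.32299914] [ 0.27793635 -0.04680587 -0.95945849]
[ 0.07185812 -0.0003091  -0.14229914] [-2.81848875e-01 -7.83146779e-04  9.59458492e-01]
(385, 165) [ 0.342 -0.282  0.   ] [ 0.363 -0.153  0.15 ]
(402, 140) [ 0.292 -0.375  0.   ] [ 0.321 -0.23   0.15 ]
(331, 182) [ 0.484 -0.219  0.   ] [ 0.482 -0.1    0.15 ]
(362, 228) [ 0.404 -0.08   0.   ] [0.414 0.016 0.15 ]
(335, 212) [ 0.471 -0.125  0.   ] [ 0.471 -0.021  0.15 ]
(390, 228) [ 0.336 -0.083  0.   ] [0.357 0.014 0.15 ]
```

Call:
drive_tool(
  deltas=[
    {"slide": [0, 0, -0.8], "delta_rot": [0, 0, 0], "hand": 0},
    {"slide": [0, 0, -0.9], "delta_rot": [0, 0, 0], "hand": 0},
    {"slide": [0, 0, -0.9], "delta_rot": [0, 0, 0], "hand": 1},
    {"slide": [0, 0, -0.9], "delta_rot": [0, 0, 0], "hand": 1},
    {"slide": [0, -0.8, -0.9], "delta_rot": [0, 0, 0], "hand": 1},
  ],
)

```text
time_s: 6.6
eef_pos: [0.4982, 0.2916, 0.2596]
eef_rot: [0.0, 0.081, 0.997, 0.001]
wrist_force: [0.8, 0.3, 0.8]
opening: 0.636
```

Call:
drive_tool(
  deltas=[
    {"slide": [0, -0.95, -0.1], "delta_rot": [0, 0, 0], "hand": 1},
    {"slide": [0, -0.95, -0.1], "delta_rot": [0, 0, 0], "hand": 1},
    {"slide": [-0.6, -0.95, 0], "delta_rot": [0, 0, 0], "hand": 1},
    {"slide": [-0.6, -0.95, 0], "delta_rot": [0, 0, 0], "hand": 1},
    {"slide": [-0.3, -0.8, 0], "delta_rot": [0, 0, 0], "hand": 1},
  ],
)

```text
time_s: 7.22
eef_pos: [0.5351, 0.0492, 0.2683]
eef_rot: [0.001, 0.083, 0.997, -0.0]
wrist_force: [-0.1, 0.2, 0.2]
opening: 0.999
```

```bash
python3 - <<'E'
from h import *
snap('wrist','w2a'); st(); snap('wrist','w2'); st()
E
```

```text
t 7.28 p [0.5357 0.0449 0.2681] z [ 0.001  -0.0033 -1.    ] x [-0.9857  0.1682 -0.0015] F [ 1.05 -4.06  0.57] open 0.997 q [-0.14  0.07  1.66 -0.    1.41 -1.54]
t 7.33 p [0.5351 0.0474 0.268 ] z [ 4.0e-04 -1.3e-03 -1.0e+00] x [-9.855e-01  1.695e-01 -6.000e-04] F [0.08 0.15 1.05] open 0.999 q [-0.13  0.07  1.66 -0.    1.42 -1.53]
```

View pics/w2.png

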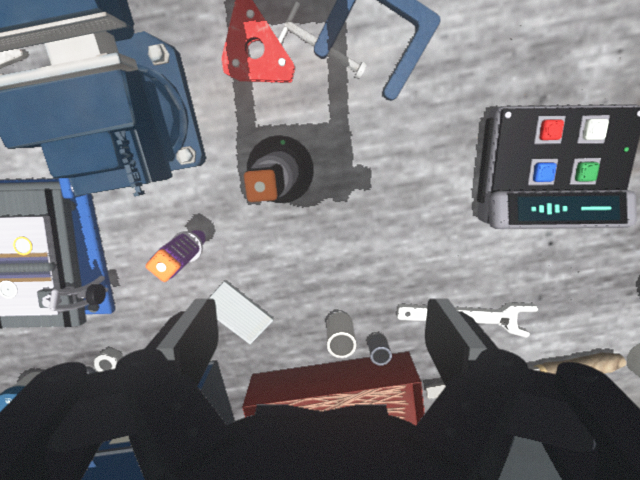

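Call:
drive_tool(
  deltas=[
    {"slide": [0, -0.7, 0], "delta_rot": [0, 0, 0], "hand": 1},
    {"slide": [0, -0.7, 0], "delta_rot": [0, 0, 0], "hand": 1},
    {"slide": [0, -0.7, 0], "delta_rot": [0, 0, 0], "hand": 1},
    {"slide": [0, -0.4, 0], "delta_rot": [0, 0, 0], "hand": 1},
    {"slide": [0, 0, 0], "delta_rot": [0, 0, 0], "hand": 1},
  ],
)

```text
time_s: 7.95
eef_pos: [0.5135, -0.0723, 0.2682]
eef_rot: [0.0, 0.083, 0.997, 0.0]
wrist_force: [-0.2, -0.1, 0.6]
opening: 1.002
```

```bash
python3 - <<'E'
from h import *
snap('wrist','w3'); st()
E
```

```text
t 8.0 p [ 0.5136 -0.0715  0.2682] z [ 2.e-04  6.e-04 -1.e+00] x [-9.862e-01  1.654e-01 -1.000e-04] F [ 0.39  0.57 -0.14] open 0.998 q [-0.37  0.02  1.7   0.    1.41 -1.77]
```

View pics/w3.png

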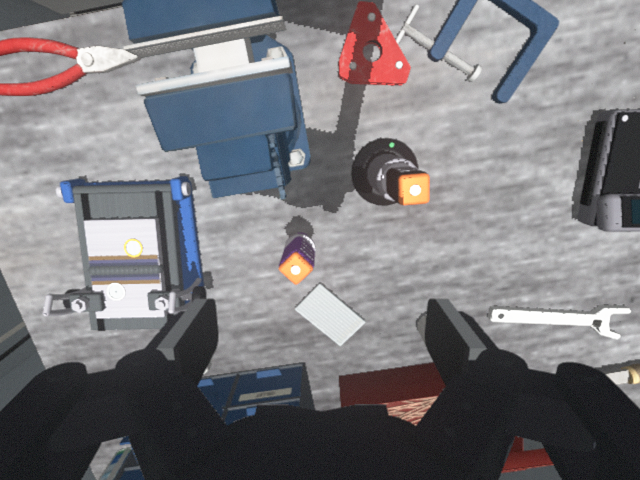

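```bash
python3 - <<'E'
from h import *
w2,w3=load('w2'),load('w3')
def orange(c,roi,tag):
    h=cv2.cvtColor(c['frame'],cv2.COLOR_RGB2HSV); x0,y0,x1,y1=roi
    m=cv2.inRange(h[y0:y1,x0:x1],(5,120,60),(24,255,255)); m=cv2.morphologyEx(m,cv2.MORPH_CLOSE,np.ones((5,5)))
    cs,_=cv2.findContours(m,0,2); k=max(cs,key=cv2.contourArea); r=cv2.minAreaRect(cv2.convexHull(k)); b=cv2.boxPoints(r)+[x0,y0]
    print(tag,r,b.round(1).tolist()); return b
for c,r,t in((w2,(235,160,290,215),'w2'),(w3,(385,155,440,215),'w3')): orange(c,r,t)
ob=[]
for c,r in((w2,(0,230,50,262)),(w3,(115,230,155,265))):
    b=blobs(c,(20,80,110),(36,255,255),5,r); print('ring',b)
for t,r in(('w2',(235,150,315,210)),('w3',(370,150,450,210)),('w3',(40,170,220,335))):
    x0,y0,x1,y1=r; f=8 if x1-x0<100 else 3.5
    cv2.imwrite(f'pics/{t}_{x0}.png',cv2.resize(load(t)['frame'][y0:y1,x0:x1,::-1],None,fx=f,fy=f,interpolation=cv2.INTER_CUBIC))
E
```

```text
w2 ((25.364755630493164, 25.51229476928711), (31.1442928314209, 30.8726863861084), 84.80557250976562) [[243.6, 171.4], [274.3, 168.6], [277.1, 199.6], [246.4, 202.4]]
w3 ((28.5, 33.5), (31.0, 31.0), 90.0) [[398.0, 173.0], [429.0, 173.0], [429.0, 204.0], [398.0, 204.0]]
ring [([22.9, 246.5], [13, 237, 19, 19, 91])]
ring [([132.9, 248.2], [124, 239, 19, 19, 87])]
```

View pics/w2_235.png

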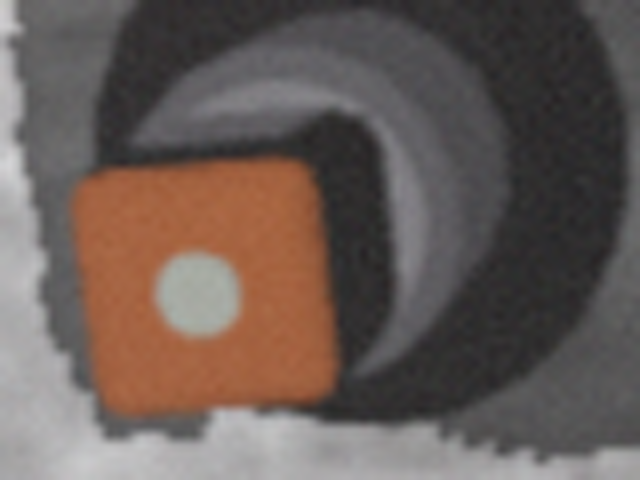

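View pics/w3_370.png

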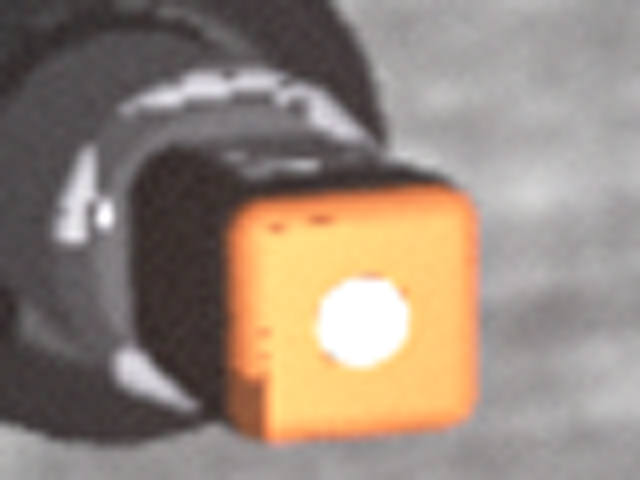

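View pics/w3_40.png

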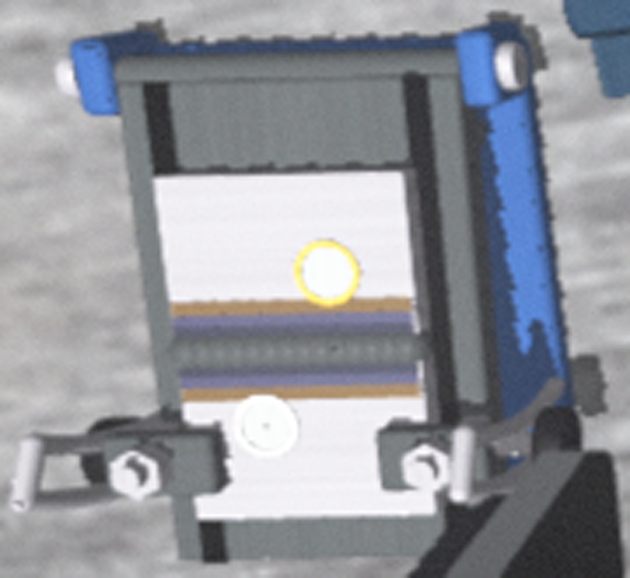

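```bash
python3 - <<'E'
from h import *
w2,w3=load('w2'),load('w3')
print('cap',tri([(w2,(259.75,186.75)),(w3,(415.4,190))]), onz(w2,(259.75,186.75),.14),onz(w3,(415.4,190),.14))
print('ring',tri([(w2,(22.9,246.5)),(w3,(133,248))]))
for c,b in((w2,[[244.5,172.5],[274.5,169.5],[277.1,199.8],[247.2,202]]),):
    q=np.array([onz(c,x,.14) for x in b]); 
    for i in range(4): d=q[(i+1)%4]-q[i]; print(np.linalg.norm(d).round(4),np.degrees(np.arctan2(d[1],d[0])).round(1))
plan([.56,-.20,.29])
E
```

```text
cap (array([0.49370826, 0.00366499, 0.14077307]), [np.float64(4.8254755165340195e-05), np.float64(4.825475516523102e-05)]) [0.49383934 0.00350171 0.14      ] [0.49380657 0.00385701 0.14      ]
ring (array([ 0.52321552, -0.27921267,  0.04980127]), [np.float64(0.0003886591885479198), np.float64(0.00038865918854815584)])
0.0229 86.0
0.0231 -6.8
0.0233 -95.4
0.0226 172.1
d [ 0.0464 -0.1285  0.0218] rot deg [0. 0. 0.]
[-0.268, -0.476, -0.088] [0.0, 0.0, 0.0]
[-0.268, -0.476, -0.088] [0.0, 0.0, 0.0]
[-0.268, -0.476, -0.088] [0.0, 0.0, 0.0]
[-0.268, -0.476, -0.088] [0.0, 0.0, 0.0]
[-0.268, -0.476, -0.088] [0.0, 0.0, 0.0]
```

Call:
drive_tool(
  deltas=[
    {"slide": [-0.3, -0.6, -0.1], "delta_rot": [0, 0, 0], "hand": 1},
    {"slide": [-0.3, -0.6, -0.1], "delta_rot": [0, 0, 0], "hand": 1},
    {"slide": [-0.3, -0.6, -0.1], "delta_rot": [0, 0, 0], "hand": 1},
    {"slide": [-0.3, -0.6, -0.1], "delta_rot": [0, 0, 0], "hand": 1},
    {"slide": [0, 0, 0], "delta_rot": [0, 0, 0], "hand": 1},
  ],
)

```text
time_s: 8.62
eef_pos: [0.5539, -0.2007, 0.2883]
eef_rot: [0.0, 0.083, 0.997, -0.0]
wrist_force: [-0.3, 0.6, 0.8]
opening: 0.999
```

```bash
python3 - <<'E'
from h import *
snap('wrist','w4'); st()
E
```

```text
t 8.68 p [ 0.5534 -0.1994  0.2879] z [-2.e-04  8.e-04 -1.e+00] x [-9.864e-01  1.646e-01  3.000e-04] F [-0.69 -0.1   0.52] open 1.001 q [-0.55  0.17  1.51  0.    1.47 -1.95]
```

View pics/w4.png

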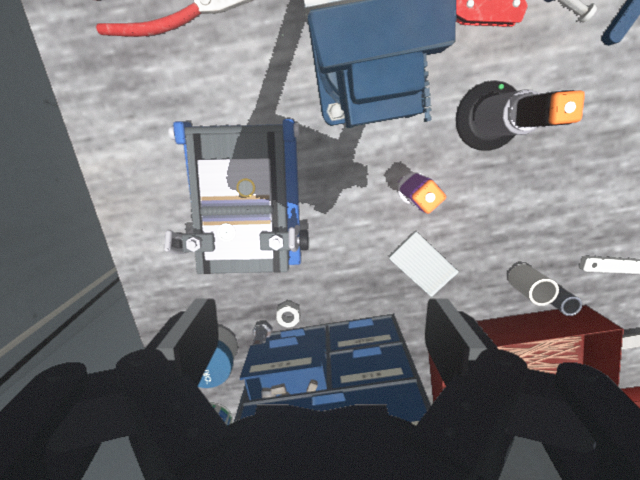

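```bash
python3 - <<'E'
from h import *
for t,r in(('w4',(165,140,315,290)),('w2',(0,180,120,335))):
    x0,y0,x1,y1=r; f=4 if t=='w4' else 3.8
    cv2.imwrite(f'pics/{t}_plate.png',cv2.resize(load(t)['frame'][y0:y1,x0:x1,::-1],None,fx=f,fy=f,interpolation=cv2.INTER_CUBIC))
E
```

View pics/w4_plate.png

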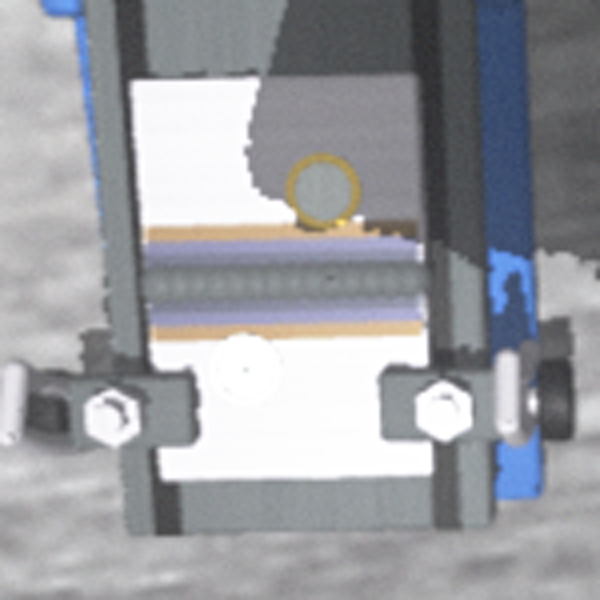

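View pics/w2_plate.png

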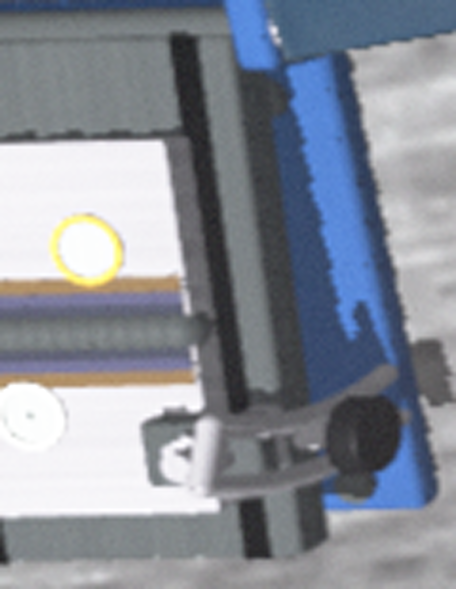

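```bash
cat > plate.py <<'E'
from h import *
w2,w3,w4=load('w2'),load('w3'),load('w4')
pts={'NL':[(w4,(197.75,160.25)),(w3,(84.3,220.6))],'NR':[(w4,(269.25,158.75)),(w3,(155.7,219.1)),(w2,(43.4,217.1))],
'FL':[(w4,(205,259.75)),(w3,(96.9,318))],'FR':[(w4,(273,258.75)),(w3,(165.5,317.1)),(w2,(57.6,314.7))],
'ring':[(w4,(245.75,187.75)),(w3,(133.2,248)),(w2,(22.9,246.1))],'wr':[(w4,(226.5,232.5)),(w3,(116,291.7)),(w2,(7.9,288.9))]}
X={}
for k,o in pts.items(): X[k],e=tri(o); print(k,X[k].round(4),np.round(e,4))
P=np.array(list(X.values())); c=P.mean(0); n=np.linalg.svd(P-c)[2][2]; n*=np.sign(n[2]); print('n',n.round(4),'tilt',np.degrees(np.arccos(n[2])), 'res',((P-c)@n).round(4), 'az',np.degrees(np.arctan2(n[1],n[0])))
for a,b in(('NL','NR'),('FL','FR'),('NL','FL'),('NR','FR')): d=X[b]-X[a]; print(a,b,np.linalg.norm(d).round(4),np.degrees(np.arctan2(d[1],d[0])).round(2),d.round(4))
# PnP per view
obj=np.array([[-.0545,.038,0],[-.0545,-.038,0],[.0545,.038,0],[.0545,-.038,0]],float)
for cam,i,nm in((w4,0,'w4'),(w3,1,'w3')):
    im=np.array([pts[k][i][1] for k in('NR','NL','FR','FL')],float)
    ok,r,t,e=cv2.solvePnPGeneric(obj,im,cam['mtx'],None,flags=cv2.SOLVEPNP_IPPE)
    for rr,tt,ee in zip(r,t,e):
        Rw=cam['R'].T@cv2.Rodrigues(rr)[0]; pw=cam['R'].T@(tt[:,0]-cam['t']); print(nm,'n',Rw[:,2].round(4),'x',Rw[:,0].round(3),'c',pw.round(4),'err',ee)
E
python3 plate.py
```

```text
NL [ 0.4859 -0.3235  0.0449] [0. 0.]
NR [ 0.4968 -0.2475  0.0466] [0.0001 0.0002 0.0002]
FL [ 0.5928 -0.3395  0.0581] [0.0001 0.0001]
FR [ 0.6035 -0.2634  0.06  ] [0.0003 0.0008 0.0004]
ring [ 0.5226 -0.2781  0.051 ] [0.0003 0.0001 0.0003]
wr [ 0.5659 -0.3085  0.0573] [0.0001 0.0002 0.0004]
n [-0.1258 -0.0044  0.992 ] tilt 7.233964136720216 res [-0.0005 -0.0005 -0.0008 -0.0006  0.0007  0.0016] az -177.98685686822932
NL NR 0.0768 81.82 [0.0109 0.076  0.0017]
FL FR 0.0768 82.02 [0.0107 0.076  0.0019]
NL FL 0.1089 -8.5 [ 0.1069 -0.016   0.0132]
NR FR 0.1087 -8.51 [ 0.1067 -0.016   0.0134]
w4 n [-0.1205  0.0372  0.992 ] x [ 0.981 -0.147  0.125] c [ 0.5449 -0.2937  0.0515] err [0.13738943]
w4 n [-0.1834  0.4745  0.861 ] x [ 0.958 -0.109  0.264] c [ 0.544  -0.2919  0.0514] err [1.67848664]
w3 n [-0.1144  0.0188  0.9933] x [ 0.982 -0.147  0.116] c [ 0.5448 -0.2929  0.0528] err [0.1308453]
w3 n [-0.2798  0.8779  0.3885] x [0.884 0.077 0.462] c [ 0.5424 -0.2892  0.0526] err [3.18744469]
```

```bash
python3 - <<'E'
from h import *
plan([.4937,.0037,.24],down(np.pi-np.radians(6)))
E
```

```text
d [-0.0597  0.2031 -0.0479] rot deg [ 0.04 -0.02 -3.47]
[0.369, 0.762, 0.192] [0.0, -0.0, -0.0039]
[0.36, 0.766, 0.192] [0.0, -0.0, -0.0039]
[0.351, 0.771, 0.192] [0.0, -0.0, -0.0039]
[0.341, 0.775, 0.192] [0.0, -0.0, -0.0039]
[0.332, 0.779, 0.192] [0.0, -0.0, -0.0039]
```

Call:
drive_tool(
  deltas=[
    {"slide": [0.37, 0.76, 0.19], "delta_rot": [0, 0, -0.004], "hand": 1},
    {"slide": [0.36, 0.77, 0.19], "delta_rot": [0, 0, -0.004], "hand": 1},
    {"slide": [0.35, 0.77, 0.19], "delta_rot": [0, 0, -0.004], "hand": 1},
    {"slide": [0.34, 0.78, 0.19], "delta_rot": [0, 0, -0.004], "hand": 1},
    {"slide": [0.33, 0.78, 0.19], "delta_rot": [0, 0, -0.004], "hand": 1},
  ],
)

```text
time_s: 9.3
eef_pos: [0.4921, 0.0065, 0.2404]
eef_rot: [-0.0, 0.05, 0.999, 0.0]
wrist_force: [-0.2, 0.4, -0.1]
opening: 1.001
```

Call:
drive_tool(
  deltas=[
    {"slide": [0, 0, 0], "delta_rot": [0, 0, 0], "hand": 1},
    {"slide": [0, 0, 0], "delta_rot": [0, 0, 0], "hand": 1},
    {"slide": [0, 0, 0], "delta_rot": [0, 0, 0], "hand": 1},
    {"slide": [0, 0, 0], "delta_rot": [0, 0, 0], "hand": 1},
    {"slide": [0, 0, 0], "delta_rot": [0, 0, 0], "hand": 1},
  ],
)

```text
time_s: 9.93
eef_pos: [0.4934, 0.0028, 0.2408]
eef_rot: [-0.0, 0.052, 0.999, 0.0]
wrist_force: [0.5, 0.6, 0.3]
opening: 1.0
```

```bash
python3 - <<'E'
from h import *
st();plan([.4937,.0037,.20],down(np.pi-np.radians(6)),2); snap('wrist','w5')
E
```

```text
t 9.93 p [0.4934 0.0028 0.2408] z [-0.  0. -1.] x [-0.9947  0.1032  0.    ] F [0.48 0.65 0.32] open 1.0 q [-0.24 -0.01  1.8   0.    1.36 -1.7 ]
d [ 0.0003  0.0009 -0.0408] rot deg [ 0.   -0.    0.08]
[-0.002, 0.009, 0.408] [0.0, -0.0, 0.0002]
[-0.002, 0.009, 0.408] [0.0, -0.0, 0.0002]
```

View pics/w5.png

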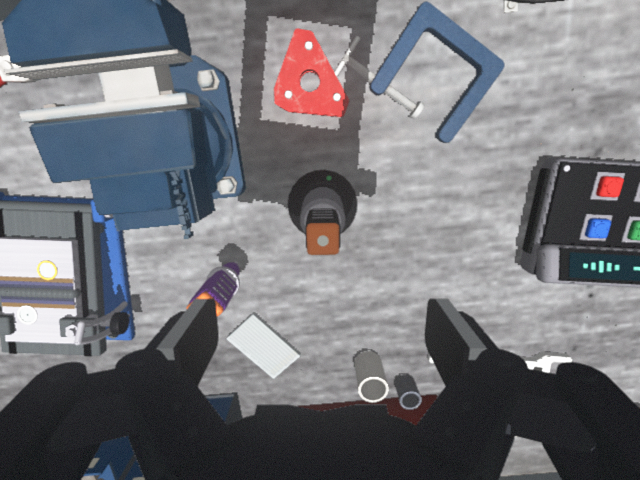

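```bash
python3 - <<'E'
from h import *
print(onz(load('w5'),(322.5,240.5),.1405))
E
```

```text
[0.49351259 0.00334164 0.1405    ]
```

Call:
drive_tool(
  deltas=[
    {"slide": [0, 0.02, 0.7], "delta_rot": [0, 0, 0], "hand": 1},
    {"slide": [0, 0, 0.7], "delta_rot": [0, 0, 0], "hand": 1},
    {"slide": [0, 0, 0.7], "delta_rot": [0, 0, 0], "hand": 1},
    {"slide": [0, 0, 0.5], "delta_rot": [0, 0, 0], "hand": 1},
    {"slide": [0, 0, 0.4], "delta_rot": [0, 0, 0], "hand": 1},
  ],
)

```text
time_s: 10.6
eef_pos: [0.493, 0.0042, 0.0896]
eef_rot: [-0.001, 0.051, 0.999, 0.0]
wrist_force: [0.4, 0.2, 0.0]
opening: 0.999
```

Call:
drive_tool(
  deltas=[
    {"slide": [0, 0, 0], "delta_rot": [0, 0, 0], "hand": 1},
    {"slide": [0, 0, 0], "delta_rot": [0, 0, 0], "hand": 1},
    {"slide": [0, 0, 0], "delta_rot": [0, 0, 0], "hand": 0.6},
    {"slide": [0, 0, 0], "delta_rot": [0, 0, 0], "hand": 0.5},
    {"slide": [0, 0, 0], "delta_rot": [0, 0, 0], "hand": 0.5},
  ],
)

```text
time_s: 11.22
eef_pos: [0.4937, 0.0043, 0.0912]
eef_rot: [0.0, 0.051, 0.999, -0.0]
wrist_force: [-0.5, 0.3, 1.0]
opening: 0.498
```

```bash
python3 - <<'E'
from h import *
st(); snap('wrist','w6'); snap('side','s6')
E
```

```text
t 11.22 p [0.4937 0.0043 0.0912] z [ 8.e-04 -2.e-04 -1.e+00] x [-9.948e-01  1.021e-01 -8.000e-04] F [-0.54  0.3   1.02] open 0.498 q [-0.23  0.18  1.92  0.    1.04 -1.7 ]
```

View pics/w6.png

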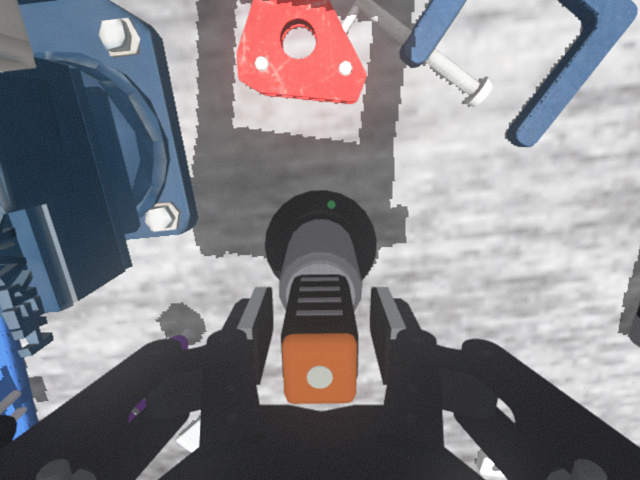

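Call:
drive_tool(
  deltas=[
    {"slide": [0, 0, 0], "delta_rot": [0, 0, 0], "hand": 0.3},
    {"slide": [0, 0, 0], "delta_rot": [0, 0, 0], "hand": 0},
    {"slide": [0, 0, 0], "delta_rot": [0, 0, 0], "hand": 0},
    {"slide": [0, 0, 0], "delta_rot": [0, 0, 0], "hand": 0},
    {"slide": [0, 0, 0], "delta_rot": [0, 0, 0], "hand": 0},
  ],
)

```text
time_s: 11.95
eef_pos: [0.4934, 0.0043, 0.0909]
eef_rot: [0.0, 0.051, 0.999, -0.0]
wrist_force: [-1.7, -0.8, 4.3]
opening: 0.293
```

Call:
drive_tool(
  deltas=[
    {"slide": [0, 0, -0.2], "delta_rot": [0, 0, 0], "hand": 0},
    {"slide": [0, 0, -0.5], "delta_rot": [0, 0, 0], "hand": 0},
    {"slide": [0, 0, -0.6], "delta_rot": [0, 0, 0], "hand": 0},
    {"slide": [0, 0, -0.6], "delta_rot": [0, 0, 0], "hand": 0},
    {"slide": [0, 0, -0.6], "delta_rot": [0, 0, 0], "hand": 0},
  ],
)

```text
time_s: 12.58
eef_pos: [0.4931, 0.0045, 0.2168]
eef_rot: [-0.0, 0.051, 0.999, 0.0]
wrist_force: [0.8, -0.9, -2.4]
opening: 0.295
```

```bash
python3 - <<'E'
from h import *
st(); snap('wrist','w7'); snap('side','s7')
E
```

```text
t 12.57 p [0.4931 0.0045 0.2168] z [-3.e-04  2.e-04 -1.e+00] x [-9.948e-01  1.021e-01  3.000e-04] F [ 0.81 -0.91 -2.35] open 0.295 q [-0.23  0.01  1.82  0.    1.31 -1.7 ]
```

View pics/w7.png

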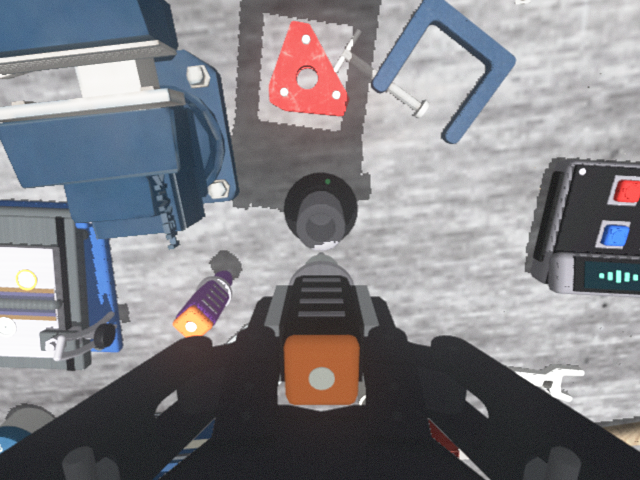

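```bash
cat > tgt.py <<'E'
from h import *
th,ps=np.radians(7.1),np.radians(-8.4)
n=np.array([-np.sin(th)*np.cos(ps),-np.sin(th)*np.sin(ps),np.cos(th)])
spot=np.array([.5226,-.2781,.0505]); L=.0685
z=-n; x=-np.array([np.cos(ps)*np.cos(th),np.sin(ps)*np.cos(th),np.sin(th)]); x=x-x@z*z; x/=np.linalg.norm(x); y=np.cross(z,x)
Rt=Ro.from_matrix(np.c_[x,y,z])
def tcp(h): return spot+n*(L+h)
E
python3 - <<'E'
from tgt import *
print('vise jaw',tri([(load('w2'),(115,53)),(load('w3'),(286,62))]), tri([(load('w2'),(203,157)),(load('w3'),(298,157))]))
T=tcp(.08); print(T); plan([.51,-.15,.27],Rt)
E
```

```text
vise jaw (array([ 0.38776231, -0.07656998,  0.1378034 ]), [np.float64(0.001653463047447356), np.float64(0.001653463047447227)]) (array([ 0.46392536, -0.09367462, -0.04006625]), [np.float64(0.0013232447974322516), np.float64(0.00132324479743233)])
[ 0.50444209 -0.27541867  0.19786129]
d [ 0.0145 -0.154   0.0505] rot deg [ 0.12 -6.71  2.55]
[-0.122, -0.607, -0.201] [0.0001, -0.0075, 0.0028]
[-0.132, -0.606, -0.198] [0.0001, -0.0075, 0.0028]
[-0.142, -0.605, -0.194] [0.0001, -0.0075, 0.0028]
[-0.152, -0.604, -0.19] [0.0001, -0.0075, 0.0028]
[-0.161, -0.602, -0.186] [0.0001, -0.0075, 0.0028]
```

View pics/s7.png

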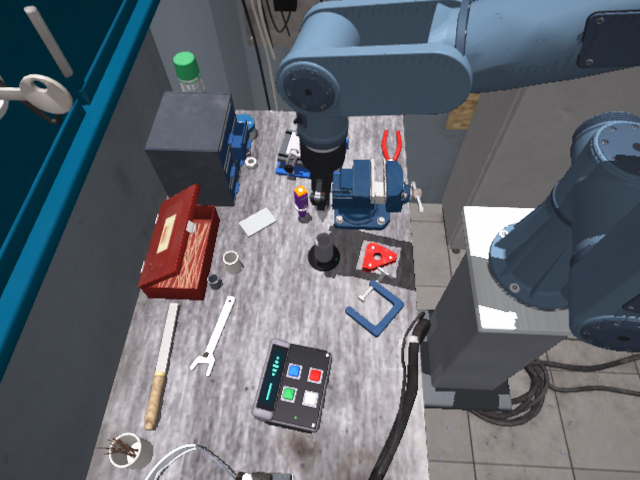

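Call:
drive_tool(
  deltas=[
    {"slide": [0, -0.1, -0.6], "delta_rot": [0, -0.0075, 0.003], "hand": 0},
    {"slide": [-0.14, -0.7, -0.4], "delta_rot": [0, -0.0075, 0.003], "hand": 0},
    {"slide": [-0.14, -0.75, 0], "delta_rot": [0, -0.0075, 0.003], "hand": 0},
    {"slide": [-0.15, -0.75, 0], "delta_rot": [0, -0.0075, 0.003], "hand": 0},
    {"slide": [-0.16, -0.75, 0], "delta_rot": [0, -0.0075, 0.003], "hand": 0},
  ],
)

```text
time_s: 13.3
eef_pos: [0.5024, -0.1514, 0.2659]
eef_rot: [0.058, 0.075, 0.995, -0.003]
wrist_force: [0.3, -0.3, -1.5]
opening: 0.299
```

```bash
python3 - <<'E'
from tgt import *
st(); plan(tcp(.06),Rt)
E
```

```text
t 13.3 p [ 0.5024 -0.1514  0.2659] z [ 0.1157 -0.0139 -0.9932] x [-0.982   0.1484 -0.1165] F [ 0.25 -0.32 -1.54] open 0.299 q [-0.55 -0.05  1.78  0.05  1.3  -1.98]
d [ 0.0044 -0.1244 -0.0879] rot deg [ 0.18 -0.41 -0.19]
[-0.05, -0.491, 0.358] [0.0002, -0.0005, -0.0002]
[-0.05, -0.491, 0.359] [0.0002, -0.0005, -0.0002]
[-0.049, -0.49, 0.359] [0.0002, -0.0005, -0.0002]
[-0.048, -0.49, 0.359] [0.0002, -0.0005, -0.0002]
[-0.047, -0.49, 0.36] [0.0002, -0.0005, -0.0002]
```

Call:
drive_tool(
  deltas=[
    {"slide": [-0.05, -0.8, 0], "delta_rot": [0, 0, 0], "hand": 0},
    {"slide": [-0.05, -0.8, 0], "delta_rot": [0, 0, 0], "hand": 0},
    {"slide": [-0.05, -0.6, 0.4], "delta_rot": [0, 0, 0], "hand": 0},
    {"slide": [-0.05, -0.26, 0.6], "delta_rot": [0, 0, 0], "hand": 0},
    {"slide": [-0.05, 0, 0.6], "delta_rot": [0, 0, 0], "hand": 0},
  ],
)

```text
time_s: 13.92
eef_pos: [0.5056, -0.2761, 0.1867]
eef_rot: [0.058, 0.076, 0.995, -0.003]
wrist_force: [0.3, -0.5, -1.4]
opening: 0.297
```

```bash
python3 - <<'E'
from tgt import *
st(); plan(tcp(.02),Rt)
E
```

```text
t 13.93 p [ 0.5056 -0.2761  0.1867] z [ 0.1152 -0.0139 -0.9932] x [-0.9818  0.1501 -0.116 ] F [ 0.35 -0.53 -1.38] open 0.297 q [-0.74  0.15  1.74  0.07  1.16 -2.19]
d [ 0.0062 -0.0005 -0.0484] rot deg [ 0.17 -0.44 -0.29]
[-0.002, 0.001, 0.195] [0.0002, -0.0005, -0.0003]
[-0.002, 0.001, 0.195] [0.0002, -0.0005, -0.0003]
[-0.002, 0.002, 0.195] [0.0002, -0.0005, -0.0003]
[-0.001, 0.002, 0.195] [0.0002, -0.0005, -0.0003]
[-0.001, 0.002, 0.195] [0.0002, -0.0005, -0.0003]
```

Descend to 20 mm above the spot, then check visually.

Call:
drive_tool(
  deltas=[
    {"slide": [0, 0, 0.3], "delta_rot": [0, -0.0025, 0], "hand": 0},
    {"slide": [0, 0, 0.3], "delta_rot": [0, 0, 0], "hand": 0},
    {"slide": [0, 0, 0.2], "delta_rot": [0, 0, 0], "hand": 0},
    {"slide": [0, 0, 0.15], "delta_rot": [0, 0, 0], "hand": 0},
    {"slide": [0, 0, 0], "delta_rot": [0, 0, 0], "hand": 0},
  ],
)

```text
time_s: 14.55
eef_pos: [0.5122, -0.2758, 0.1418]
eef_rot: [0.063, 0.074, 0.995, -0.003]
wrist_force: [0.9, 0.5, -1.7]
opening: 0.3
```

```bash
python3 - <<'E'
from tgt import *
st(); plan(tcp(.02),Rt,1)
w=snap('wrist','w8'); s=snap('side','s8'); c=snap('scene','c8')
cv2.imwrite('pics/w8c.png',cv2.resize(w['frame'][180:400,220:420,::-1],None,fx=2.7,fy=2.7)); cv2.imwrite('pics/s8c.png',cv2.resize(s['frame'][60:200,240:400,::-1],None,fx=4,fy=4)); cv2.imwrite('pics/c8c.png',cv2.resize(c['frame'][80:220,240:400,::-1],None,fx=4,fy=4))
p,R,o=pose(); tip=p+R.as_matrix()[:,2]*L; print('tip',tip,'proj wrist',proj(w,tip),'spot',proj(w,spot))
E
```

```text
t 14.55 p [ 0.5122 -0.2758  0.1418] z [ 0.1241 -0.0157 -0.9922] x [-0.9811  0.1477 -0.125 ] F [ 0.86  0.52 -1.65] open 0.3 q [-0.74  0.22  1.76  0.08  1.06 -2.2 ]
d [-0.0004 -0.0007 -0.0035] rot deg [ 0.15  0.08 -0.16]
[0.014, -0.015, 0.068] [0.0008, 0.0005, -0.0009]
tip [ 0.52107815 -0.2773976   0.07472034] proj wrist [321.11498802 256.1367024 ] spot [320.34949273 242.77176214]
```

View pics/w8.png

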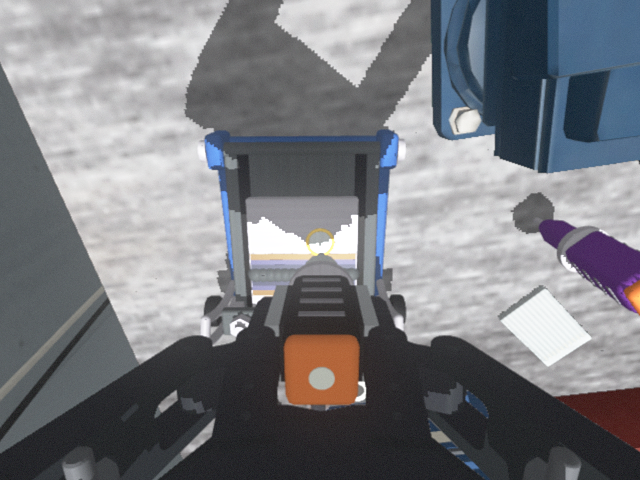

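View pics/s8c.png

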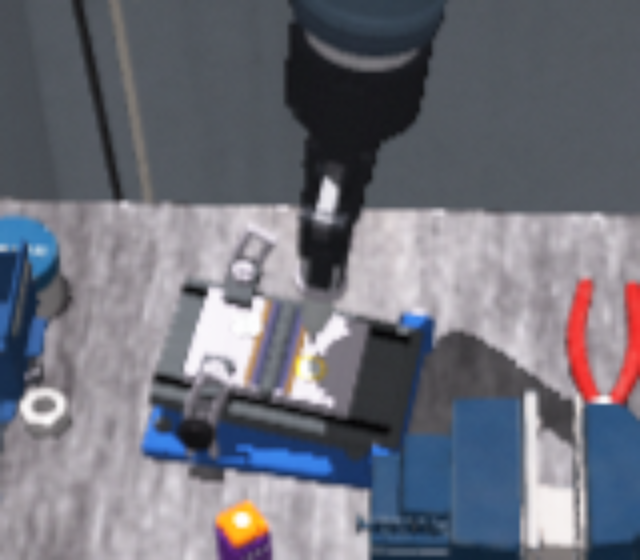

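View pics/c8c.png

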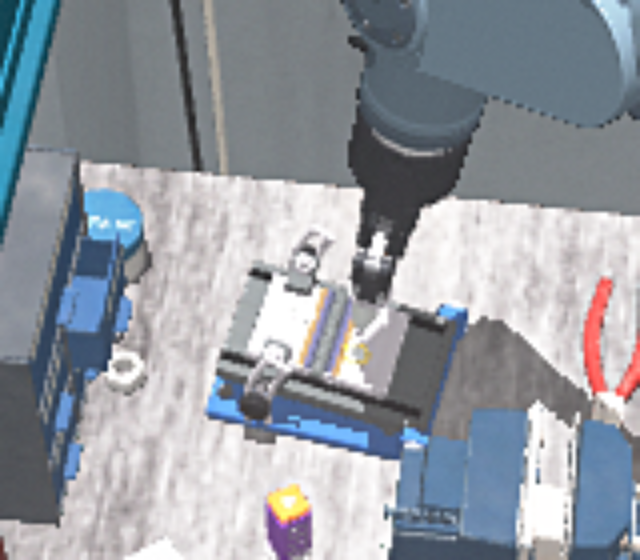

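```bash
python3 - <<'E'
from tgt import *
w=load('w8'); p,R,o=pose(); st(); z=R.as_matrix()[:,2]; x=R.as_matrix()[:,0]
print('cap',proj(w,p-z*.0495),'collar edge front',proj(w,p+z*.0125+x*.016), 'nose front',proj(w,p+z*.0545+x*.010),'tip front',proj(w,p+z*.0685+x*0.0025))
cv2.imwrite('pics/w8c.png',cv2.resize(w['frame'][225:305,270:370,::-1],None,fx=7,fy=7,interpolation=cv2.INTER_CUBIC))
plan(tcp(.005),Rt,4)
E
```

```text
t 14.7 p [ 0.5125 -0.2763  0.1427] z [ 0.1252 -0.0167 -0.992 ] x [-0.9809  0.1478 -0.1263] F [ 0.28  0.46 -1.17] open 0.303 q [-0.74  0.21  1.76  0.08  1.06 -2.2 ]
cap [321.3145477  380.82545525] collar edge front [321.19398977 262.79001952] nose front [321.13551565 247.71875966] tip front [321.11685095 252.36279059]
d [ 0.0011 -0.0005 -0.0192] rot deg [ 0.1   0.15 -0.16]
[0.006, -0.002, 0.096] [0.0001, 0.0002, -0.0002]
[0.006, -0.002, 0.096] [0.0001, 0.0002, -0.0002]
[0.006, -0.002, 0.096] [0.0001, 0.0002, -0.0002]
[0.006, -0.002, 0.096] [0.0001, 0.0002, -0.0002]
```

View pics/w8c.png

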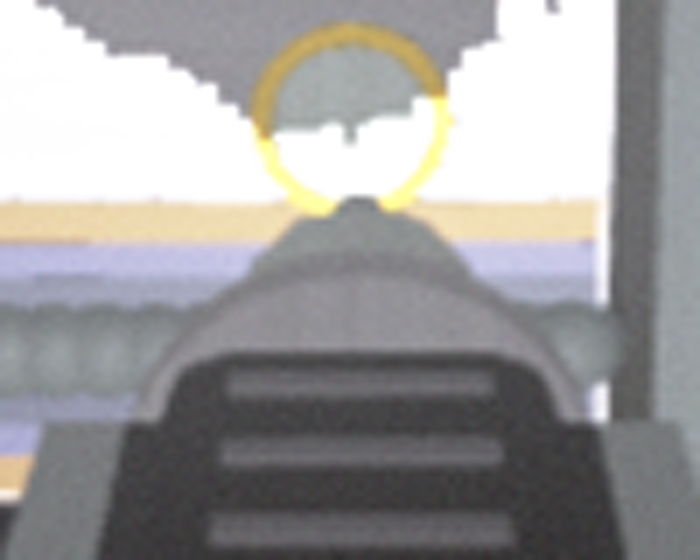

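Call:
drive_tool(
  deltas=[
    {"slide": [0, 0, 0.1], "delta_rot": [0, 0, 0], "hand": 0},
    {"slide": [0, 0, 0.1], "delta_rot": [0, 0, 0], "hand": 0},
    {"slide": [0, 0, 0.08], "delta_rot": [0, 0, 0], "hand": 0},
    {"slide": [0.02, 0, 0.05], "delta_rot": [0, 0, 0], "hand": 0},
    {"slide": [0, 0, 0], "delta_rot": [0, 0, 0], "hand": 0},
  ],
)

```text
time_s: 15.32
eef_pos: [0.513, -0.276, 0.1251]
eef_rot: [0.062, 0.075, 0.995, -0.003]
wrist_force: [1.1, -0.1, -2.3]
opening: 0.294
```

```bash
python3 - <<'E'
from tgt import *
st(); plan(tcp(.0),Rt,1); w=snap('wrist','w9')
p,R,o=pose(); z=R.as_matrix()[:,2]; print('F along n',o['wrist_force']@n, 'tip',proj(w,p+z*L),'spot',proj(w,spot))
cv2.imwrite('pics/w9c.png',cv2.resize(w['frame'][225:305,270:370,::-1],None,fx=7,fy=7,interpolation=cv2.INTER_CUBIC))
E
```

```text
t 15.32 p [ 0.513  -0.276   0.1251] z [ 0.1238 -0.0155 -0.9922] x [-0.9811  0.148  -0.1247] F [ 1.08 -0.07 -2.28] open 0.294 q [-0.74  0.24  1.77  0.08  1.03 -2.2 ]
d [ 0.0012 -0.0009 -0.0066] rot deg [ 0.16  0.07 -0.18]
[-0.01, -0.015, 0.135] [0.0009, 0.0004, -0.001]
F along n -1.8707166940041104 tip [321.62951191 255.25973549] spot [320.33368412 252.08308529]
```

View pics/w9c.png

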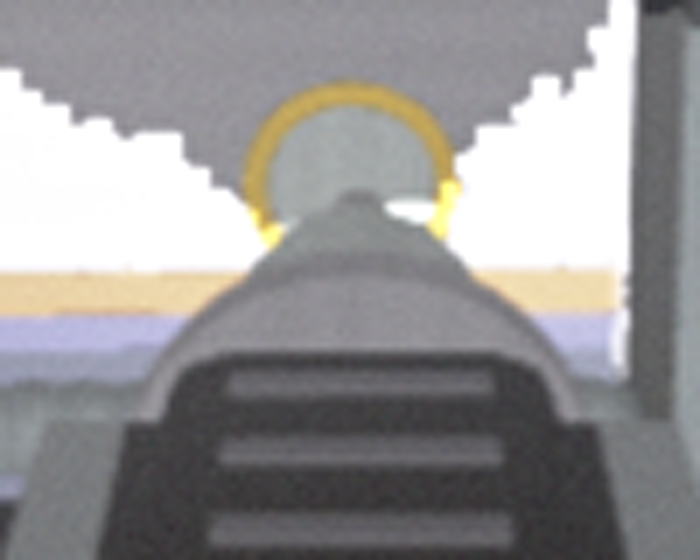

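Call:
drive_tool(
  deltas=[
    {"slide": [0, -0.01, 0.04], "delta_rot": [0, 0, 0], "hand": 0},
    {"slide": [0, 0, 0.04], "delta_rot": [0, 0, 0], "hand": 0},
    {"slide": [0, 0, 0.04], "delta_rot": [0, 0, 0], "hand": 0},
    {"slide": [0, 0, 0], "delta_rot": [0, 0, 0], "hand": 0},
    {"slide": [0, 0, 0], "delta_rot": [0, 0, 0], "hand": 0},
  ],
)

```text
time_s: 16.0
eef_pos: [0.5139, -0.2767, 0.1195]
eef_rot: [0.063, 0.075, 0.995, -0.003]
wrist_force: [-0.5, -1.1, -0.9]
opening: 0.298
```

```bash
cat > ck.py <<'E'
from tgt import *
st(); p,R,o=pose(); z=R.as_matrix()[:,2]; t=p+z*L
print('F along n',o['wrist_force']@n,'h',(t-spot)@n,'lat',(t-spot-((t-spot)@n)*n).round(4),'ang',np.degrees(np.arccos(-z@n)))
E
python3 ck.py
```

```text
t 16.0 p [ 0.5139 -0.2767  0.1195] z [ 0.1243 -0.0159 -0.9921] x [-0.981   0.1479 -0.1253] F [-0.5  -1.14 -0.86] open 0.298 q [-0.74  0.25  1.77  0.08  1.02 -2.2 ]
F along n -0.8107959551074382 h 0.0010949568727346127 lat [-0.      0.0003 -0.    ] ang 0.16885613946110967
```

Nearly touching; step in 2.5 mm.

Call:
drive_tool(
  deltas=[
    {"slide": [0, 0, 0.02], "delta_rot": [0, 0, 0], "hand": 0},
    {"slide": [0, 0, 0.03], "delta_rot": [0, 0, 0], "hand": 0},
    {"slide": [0, 0, 0], "delta_rot": [0, 0, 0], "hand": 0},
    {"slide": [0, 0, 0], "delta_rot": [0, 0, 0], "hand": 0},
    {"slide": [0, 0, 0], "delta_rot": [0, 0, 0], "hand": 0},
  ],
)

```text
time_s: 16.62
eef_pos: [0.5144, -0.2768, 0.1173]
eef_rot: [0.063, 0.075, 0.995, -0.003]
wrist_force: [-0.0, 0.1, 1.9]
opening: 0.299
```

```bash
python3 ck.py
```

```text
t 16.62 p [ 0.5144 -0.2768  0.1173] z [ 0.1246 -0.0162 -0.9921] x [-0.981   0.1479 -0.1257] F [-0.02  0.12  1.86] open 0.299 q [-0.74  0.25  1.77  0.08  1.01 -2.2 ]
F along n 1.8546230354489701 h -0.0012100322289103729 lat [0.0001 0.0002 0.    ] ang 0.17339952241574094
```

Call:
drive_tool(
  deltas=[
    {"slide": [0, 0, 0.03], "delta_rot": [0, 0, 0], "hand": 0},
    {"slide": [0, 0, 0.03], "delta_rot": [0, 0, 0], "hand": 0},
    {"slide": [0, 0, 0], "delta_rot": [0, 0, 0], "hand": 0},
    {"slide": [0, 0, 0], "delta_rot": [0, 0, 0], "hand": 0},
    {"slide": [0, 0, 0], "delta_rot": [0, 0, 0], "hand": 0},
  ],
)

```text
time_s: 17.25
eef_pos: [0.5147, -0.2769, 0.1142]
eef_rot: [0.063, 0.075, 0.995, -0.003]
wrist_force: [-1.7, -0.2, 3.6]
opening: 0.294
```

```bash
python3 ck.py
```

```text
t 17.25 p [ 0.5147 -0.2769  0.1142] z [ 0.1246 -0.0162 -0.9921] x [-0.981   0.1479 -0.1256] F [-1.7  -0.22  3.59] open 0.294 q [-0.74  0.26  1.77  0.09  1.01 -2.2 ]
F along n 3.7687956965834664 h -0.004269379906615835 lat [0.0001 0.0002 0.    ] ang 0.170693858693315
```

Call:
drive_tool(
  deltas=[
    {"slide": [0, 0, 0], "delta_rot": [0, 0, 0], "hand": 0},
    {"slide": [0, 0, 0], "delta_rot": [0, 0, 0], "hand": 0},
    {"slide": [0, 0, 0], "delta_rot": [0, 0, 0], "hand": 0},
    {"slide": [0, 0, 0], "delta_rot": [0, 0, 0], "hand": 0},
    {"slide": [0, 0, 0], "delta_rot": [0, 0, 0], "hand": 0},
  ],
)

```text
time_s: 17.88
eef_pos: [0.5147, -0.2768, 0.1141]
eef_rot: [0.063, 0.075, 0.995, -0.003]
wrist_force: [-0.4, -0.6, 4.1]
opening: 0.298
```

```bash
python3 ck.py; python3 - <<'E'
from h import *
w=snap('wrist','w10'); cv2.imwrite('pics/w10c.png',cv2.resize(w['frame'][225:305,270:370,::-1],None,fx=7,fy=7,interpolation=cv2.INTER_CUBIC))
E
python3 ck.py
```

```text
t 17.88 p [ 0.5147 -0.2768  0.1141] z [ 0.1245 -0.0161 -0.9921] x [-0.981   0.1479 -0.1255] F [-0.37 -0.64  4.09] open 0.298 q [-0.74  0.26  1.77  0.09  1.01 -2.2 ]
F along n 4.091398989484926 h -0.004355697803790406 lat [0.0001 0.0002 0.    ] ang 0.17033902021424283
t 17.93 p [ 0.5146 -0.2769  0.1141] z [ 0.1245 -0.0161 -0.9921] x [-0.981   0.1479 -0.1255] F [ 0.52 -0.41  4.16] open 0.293 q [-0.74  0.26  1.77  0.08  1.01 -2.2 ]
F along n 4.0576432908835525 h -0.004357280682351509 lat [0.     0.0002 0.    ] ang 0.1672877283389122
```

View pics/w10c.png

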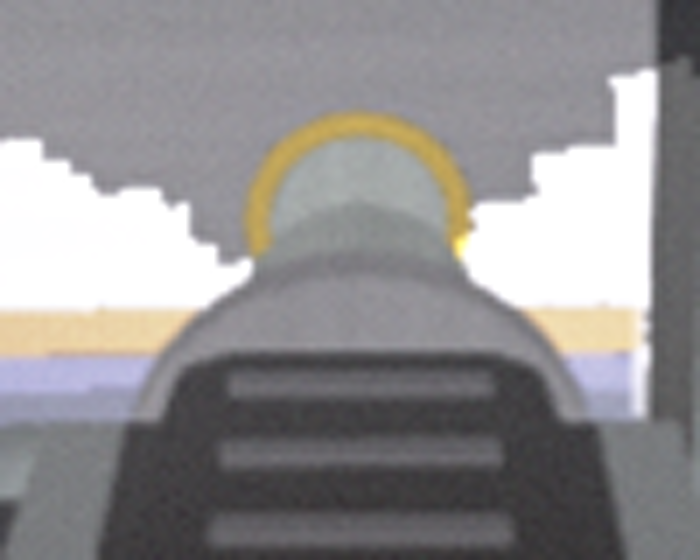

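View pics/w10.png

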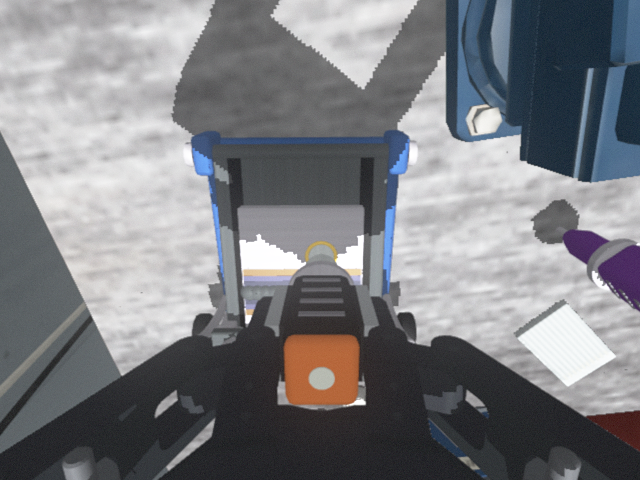

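```bash
python3 -c "
from bench import ctrl
print(ctrl.hand_in())"; python3 ck.py
```

```text
the job is handed in; nothing more can be done
None
the job is handed in; nothing more can be done
```

I pressed green, then blue, then white, drew the black-grip probe from its dock and pressed its tip onto the yellow-ringed spot. I handed the job in at about 17.9 s while still holding it; no verdict is reported.

- **Keys:** The fingertips stopped 3.9, 4.0 and 3.5 mm below the key tops for green, blue and white, at 7.3, 7.5 and 4.6 N. I kept clear of the red key.
- **Probe lift:** The gripper closed to about 25 mm on the 26 mm grip, and the tip came up to about 0.15 m above the bench. The purple look-alike was left alone.
- **Plate:** Triangulated corners put the tilt at about 7.1° and the yaw at about −8.4°. Two other fits of the same corners put the normal within about 1.5° of this.
- **Last checks:**
  - The tool axis was about 0.2° off that plate normal.
  - The tip was centred on the ring to within 1 mm, both by calculation and in the wrist image.
  - The contact force was about 5.5 N: 4.1 N measured plus the probe's weight.
  - That force matches roughly 4.8 mm of plunger travel, and the readings held steady over the last 0.6 s.
- **Not confirmed or slightly off:**
  - The plunger's travel is worked out from the spring force and the approach distance, not seen directly.
  - The orange cap appeared about 3 pixels from where I predicted, so the probe may sit about 1° off in the fingers; the allowed angle is 6.3°.
  - I did not re-measure the bystanders; they looked undisturbed where they showed in the later pictures.

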